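# Hang the herb planters on the balcony stand

## Task

Put up the hanging herb planters: swing the stand's toggle clamp right over to its open side, hang the wide steel trapeze by its top bar in the stand's two cups and let go of it, then swing the clamp back down onto that bar. After that, hook every planter on the bench over the trapeze's lower bar so that they all hang freely and at rest, side by side, with the clamp still closed. Leave the bowl, scraper, carabiner and insole where they are.

Things in the scene. Friction and masses are not known exactly. Their poses are not given: they have to be found in the camera images.
- stand: grey metal stand fixed to the bench, 225 mm high. Origin: on the bench below the middle of the place for the trapeze's top bar; x points away from its open front. From posts at x +85 mm two arms (y +75 and -75) reach forward, each ending in a cup. Base plate 12 mm high, x 40 to 130, y +-110 mm. Nothing else is in front of x 77 mm below the arms.
- cup_l (a point): floor of the upward-open cup at x 0, y +75, z 220 mm of the stand; the other is at y -75. Arms: underside z 208 mm, 16 mm wide. Each cup is a slot between two lips leaning outwards: about 20 mm wide in x at the floor, 33 mm at the mouth (z 241 mm, outsides at x +-24). A 10 mm bar lying in both has its axis at z 225 mm, x within +-5 mm.
- clamp (a joint): toggle clamp arm on the stand, 12 mm thick, hinged about the stand's y axis. 0 = level, pointing to the stand's -x, its pad (60 mm from the hinge) just touching a bar in the cups; -0.12 = shut on empty cups; grows as it swings up and back; 1.57 = upright (centre); 1.95 = open stop, leaning back. It falls shut before the centre and open beyond it; under 2 N at the knob moves it.
- clamp_knob (a point): centre of the black barrel knob on the clamp arm's end: 24 mm diameter, 28 mm long, lying along the stand's y axis. The arm is only 12 mm wide, so fingers on the knob's flat ends clear it and the knob can turn between them. It lies at hinge + 100 mm x (-cos q, 0, sin q) in the stand's axes, q = clamp.
- clamp_hinge (a point): the clamp's hinge axis, at x +60, y +45, z 248 mm of the stand; does not move with the arm.
- trapeze: trapeze hanger, 0.35 kg: closed upright rectangle of 10 mm round steel bar, 250 mm wide (y, between bar axes) and 90 mm high, standing on two rubber skids 80 mm long (x) at y +-125 mm. Origin: underside, below its centre. Lower bar (the loop) axis at z 10, top bar axis at z 100 mm, both x 0. Symmetric front to back.
- tab (a point): on the trapeze's upright wooden grip tab, at z 134 mm of the trapeze; the tab is 22 x 12 mm (x, y) and rises from the middle of the top bar to z 155 mm
- crown (a point): middle of the trapeze's top bar axis (z 100 mm of trapeze)
- loop (a point): middle of the trapeze's lower bar axis (z 10 mm of trapeze)
- planter1: small open metal planter, about 0.12 kg, may be absent; all are alike. Tray 70 x 46 mm (x, y), 45 mm high, standing on its base. Origin: on its underside below the hook (tray centre 7 mm to +x of it, centre of mass about under the hook, so it hangs upright). A carrying bar 12 mm wide lies along x over the rim (z 45 to 53) and sticks out to x -90 mm.
- grip1 (a point): on planter 1's upright wooden grip tab at the bar's end: tab 20 x 12 mm (x, y) centred at x -80, y 0, from z 53 to 103 mm; this point is at z 86 mm
- hook1 (a point): planter 1's flat strap hook, 20 mm wide in y, open downwards: this point is the middle of its crown's underside (0, 0, 110 mm of its body). Crown top at z 115. Stem at x -15 to -10 mm; tip at x +10 to +15 hanging down to z 86 mm, so the slot is 20 mm wide in x and the tip 24 mm long.
- planter2: small open metal planter, about 0.12 kg, may be absent; all are alike. Tray 70 x 46 mm (x, y), 45 mm high, standing on its base. Origin: on its underside below the hook (tray centre 7 mm to +x of it, centre of mass about under the hook, so it hangs upright). A carrying bar 12 mm wide lies along x over the rim (z 45 to 53) and sticks out to x -90 mm.
- grip2 (a point): on planter 2's upright wooden grip tab at the bar's end: tab 20 x 12 mm (x, y) centred at x -80, y 0, from z 53 to 103 mm; this point is at z 86 mm
- hook2 (a point): planter 2's flat strap hook, 20 mm wide in y, open downwards: this point is the middle of its crown's underside (0, 0, 110 mm of its body). Crown top at z 115. Stem at x -15 to -10 mm; tip at x +10 to +15 hanging down to z 86 mm, so the slot is 20 mm wide in x and the tip 24 mm long.
- planter3: small open metal planter, about 0.12 kg, may be absent; all are alike. Tray 70 x 46 mm (x, y), 45 mm high, standing on its base. Origin: on its underside below the hook (tray centre 7 mm to +x of it, centre of mass about under the hook, so it hangs upright). A carrying bar 12 mm wide lies along x over the rim (z 45 to 53) and sticks out to x -90 mm.
- grip3 (a point): on planter 3's upright wooden grip tab at the bar's end: tab 20 x 12 mm (x, y) centred at x -80, y 0, from z 53 to 103 mm; this point is at z 86 mm
- hook3 (a point): planter 3's flat strap hook, 20 mm wide in y, open downwards: this point is the middle of its crown's underside (0, 0, 110 mm of its body). Crown top at z 115. Stem at x -15 to -10 mm; tip at x +10 to +15 hanging down to z 86 mm, so the slot is 20 mm wide in x and the tip 24 mm long.
- bowl: white ceramic bowl, 100 mm across, 45 mm high; not part of the job
- scraper: orange plastic scraper, 170 mm long, lying flat; not part of the job
- carabiner: steel carabiner, 90 mm long, lying flat; not part of the job
- insole: yellow silicone insole, 230 mm long, lying flat; not part of the job
Not all that is in view belongs to the job. What is shaped like the planter3 but red or turquoise is not meant.

How it is judged:
By the outcome, as a careful person would: the job done as asked, in the order asked, and still so for the second after the job is handed in, with the robot touching nothing.
Of planter1, planter2, planter3 only 2 to 3 are there at a start; the rules pass over those that are not, and their reading is None.
At some moment in a run one of planter1, planter2, planter3 may be knocked a few centimetres aside while the robot is not near it.
It also fails if it takes over 210 s, if anything falls off the work surface, if the arm or the gripper's body presses on something with over 40 N, if the wrist force passes 120 N, or if a joint passes its speed limit or range.

## Robot

A 7-joint arm with a two-finger parallel gripper is mounted at the origin on the work surface. World frame = base frame: x ahead of the robot, y to its left, z up, the work surface at z = 0. Lengths are in m, angles in rad, forces in N, time in s.
With the tool pointing down it reaches from about 0.425 to 0.875 m from the base axis. Payload 4.7 kg.
Tool frame: the origin (TCP) lies midway between the tips of the shut fingers; the grasp point (between the pads) lies 19 mm behind it; z points along the fingers, y is the direction in which the jaws open and shut (so a half turn about z gives the same grasp; the last joint's range is limited). The gripper opens to 87 mm and grips with 3 to 60 N. Pads are 19 mm wide; open, the fingers measure 117 mm over their backs; the gripper's body (75 mm by 190 mm) begins 51 mm behind the grasp point.
Start: joints at [-1.207, 0.321, -0.07, 1.45, 0.023, 1.371, -0.057], TCP at [0.223, 0.611, 0.223] pointing down, gripper open.
Joint ranges: [-2.86, 2.86], [-0.3, 2.09], [-1.38, 1.24], [0.06, 2.45], [-1.56, 4.7], [0.09, 2.05], [-2.69, 2.69]. Speed limits (rad/s): [2.57, 2.57, 3.14, 3.14, 3.14, 3.14, 3.14].

## Interface

Orientations are given as [roll, pitch, yaw] about the fixed x, y, z axes, in that order (R = Rz(yaw) Ry(pitch) Rx(roll)).
In Python, from plant import manip, viewer gives the robot as it stands. The module is installed in compiled form; this text tells all that it offers.
- The arm moves only by the tool move_arm, never from a script. Its argument "moves" is a list of rows, each a list of 7 numbers: the shift along the world's x, y, z in cm, then the turn, a rotation vector about the world's x, y, z in degrees, then the finger opening in cm, from 0 to 8.7. In form: [[tx, ty, tz, wx, wy, wz, grip], ...]. A call has 1 to 12 rows; each row is the pose to reach, as a shift and turn from the pose commanded when the call began; what a row does not reach only later rows make up. A row lasts 1/12 s, in which the tool goes at most 41.7 mm and 7.16 degrees, less where a joint would pass 70% of its speed; a pose out of reach is approached as far as the arm can. A call with a gripper value outside its range is refused whole. The fingers move at their own pace and stop on an object; "squeeze" is the grip in N (left out, the last holds). Time passes only in rows, so rows that repeat a pose let the fingers close. It gives the time, the measured TCP pose, the force and the opening at its end, in the units of the state.
- manip.state(): the state, without advancing time (a new reading comes with each control period).
- viewer.camera(name): name is "scene" or "side" or "wrist"; returns a dict with "img" (384x512x3 uint8, red, green, blue), "fx", "fy", "cx", "cy" (pixels), "distortion" ([k1, k2, p1, p2, k3] as OpenCV has them; the pictures are not rectified), "pose" (4x4, takes a point from camera to world coordinates). Camera axes: x right, y up, looking along -z (the intrinsics and any distortion apply to the point x, -y, -z); pixel columns grow to the right and rows downward; lengths in m; the calibration is good to about 2 mm. A picture is of the moment at which its call begins. There is no depth.
- manip.finish_job(): hands the job in, once; it reports no verdict.
The state is a dict: "time_s": time; "q": joint angles; "joint_velocities": joint speeds; "joint_torque": joint torques, N m; "tool_pos": TCP position; "orientation": TCP orientation; "contact_force": force on the tool from outside, world axes, zero at the start; "ft_torque": the same for the moment, N m; "opening": finger opening in m.
Only numpy, scipy, OpenCV 4.12 (cv2) and the standard library are available. Lean on these libraries where they do the work, as an engineer would, in place of code of your own. Each camera call takes 0.05 s, during which the arm holds its last target.

## Working session

There is one attempt and no reset: what is moved stays moved. The work goes in short steps, Python scripts to look and compute and a tool call to move; the robot and the scene stay as the last step left them, time stands still between calls to the robot, and variables do not carry over. Pictures are saved under pics/ and viewed, and the job is handed in when it is done.

Besides the shell and the picture viewer there is one more tool, called after ">>>" in YAML: its name, and indented under it one key for each argument. move_arm: Moves the arm, as the interface text tells. Its arguments: {"type":"object","properties":{"moves":{"type":"array","items":{"type":"array","items":{"type":"number"}}},"squeeze":{"type":"number"}},"required":["moves"]}

```bash
mkdir -p pics; ls; cat > h.py <<'E'
import numpy as np, cv2
from plant import manip, viewer
def snap(name,fn):
    c=viewer.camera(name); cv2.imwrite('pics/'+fn+'.png',c['img'][:,:,::-1]); np.savez('pics/'+fn+'.npz',**{k:np.array(v) for k,v in c.items()}); return c
def load(fn): return dict(np.load('pics/'+fn+'.npz'))
def ray(c,u,v):
    K=np.array([[c['fx'],0,c['cx']],[0,c['fy'],c['cy']],[0,0,1]],float)
    p=cv2.undistortPoints(np.array([[[u,v]]],float),K,np.array(c['distortion'],float))[0,0]
    d=np.array([p[0],-p[1],-1]); P=np.array(c['pose']); return P[:3,3],P[:3,:3]@d
def onz(c,u,v,z):
    o,d=ray(c,u,v); return o+d*(z-o[2])/d[2]
def two(c1,p1,c2,p2):
    o1,d1=ray(c1,*p1); o2,d2=ray(c2,*p2)
    A=np.stack([d1,-d2],1); s=np.linalg.lstsq(A,o2-o1,rcond=None)[0]
    a=o1+s[0]*d1; b=o2+s[1]*d2; return (a+b)/2, np.linalg.norm(a-b)
def proj(c,X):
    X=np.atleast_2d(X); P=np.linalg.inv(np.array(c['pose'])); Y=X@P[:3,:3].T+P[:3,3]
    Y=Y*np.array([1,-1,-1]); K=np.array([[c['fx'],0,c['cx']],[0,c['fy'],c['cy']],[0,0,1]],float)
    return cv2.projectPoints(Y.reshape(-1,1,3),np.zeros(3),np.zeros(3),K,np.array(c['distortion'],float))[0].reshape(-1,2)
E
python3 - <<'E'
from h import *
for n in ['scene','side','wrist']:
    c=snap(n,n+'0'); print(n,c['fx'],c['cx'],c['cy'],c['distortion'],np.round(c['pose'],3).tolist())
    im=c['img'][:,:,::-1]; cv2.imwrite('pics/'+n+'0b.png',cv2.resize(im,(800,600),interpolation=cv2.INTER_CUBIC))
print(manip.state())
E
```

```text
pics
scene 376.3082088076219 256.544619884508 196.3123510071094 [0.01679819 0.         0.         0.         0.        ] [[0.371, -0.705, 0.604, 1.225], [0.928, 0.271, -0.254, -0.171], [0.016, 0.655, 0.755, 1.004], [0.0, 0.0, 0.0, 1.0]]
side 460.5671456527857 253.00940729435098 194.3035968155534 [-0.13677552  0.          0.          0.          0.        ] [[0.942, 0.265, -0.207, 0.195], [-0.336, 0.732, -0.593, -0.866], [-0.006, 0.628, 0.778, 1.426], [0.0, 0.0, 0.0, 1.0]]
wrist 292.7878802686826 254.55213167505715 193.76073288490772 [-0.03288859  0.          0.          0.          0.        ] [[0.343, -0.9, -0.269, 0.149], [0.939, 0.328, 0.1, 0.637], [-0.002, -0.287, 0.958, 0.384], [0.0, 0.0, 0.0, 1.0]]
{'time_s': 0.15, 'q': array([-1.20690536,  0.3216316 , -0.0700671 ,  1.45140986,  0.02261761,
        1.37082423, -0.05690302]), 'joint_velocities': array([ 2.36414591e-03, -1.91190763e-03, -5.05973024e-06, -2.80386747e-03,
        4.42878798e-04,  5.21107400e-04,  1.67522981e-04]), 'joint_torque': array([-2.95127384e-04, -4.91803765e+01, -4.04813904e-01, -3.12875998e+01,
       -6.39289920e-02,  4.06199321e-02,  1.32571872e-04]), 'tool_pos': array([0.22266788, 0.61020903, 0.22171879]), 'orientation': array([-3.14010965e+00,  1.11684699e-04,  2.79181020e+00]), 'contact_force': array([-0.43977924,  0.77539219,  0.24594902]), 'ft_torque': array([ 0.01626147,  0.00749438, -0.0382    ]), 'opening': 0.08710944546461138}
```

View pics/scene0b.png

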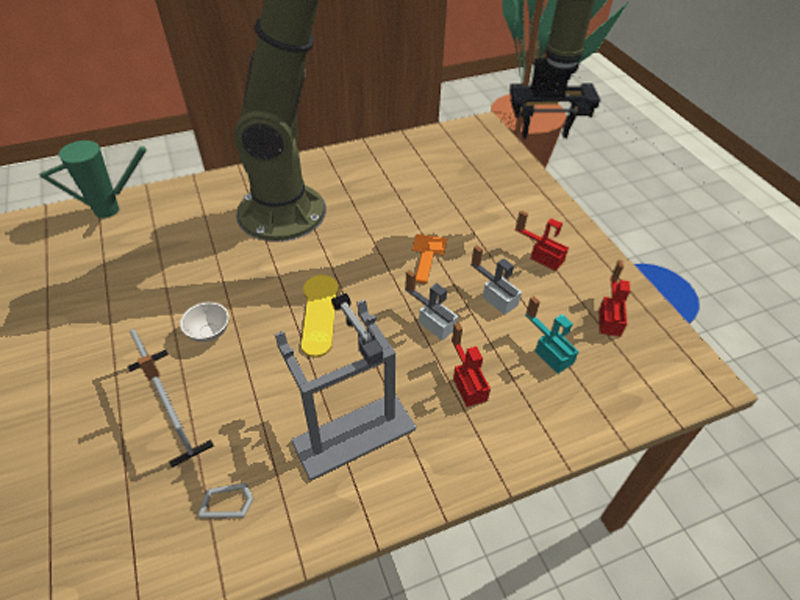

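View pics/side0b.png

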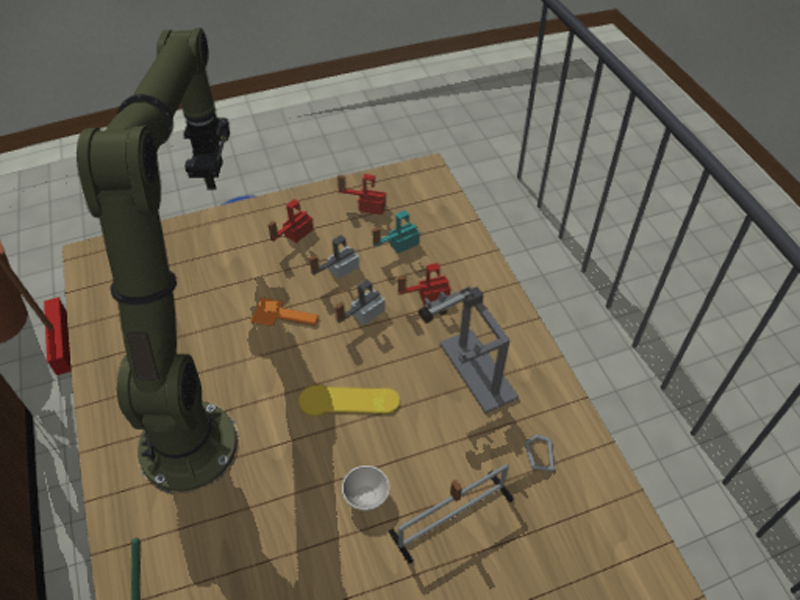

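View pics/wrist0b.png

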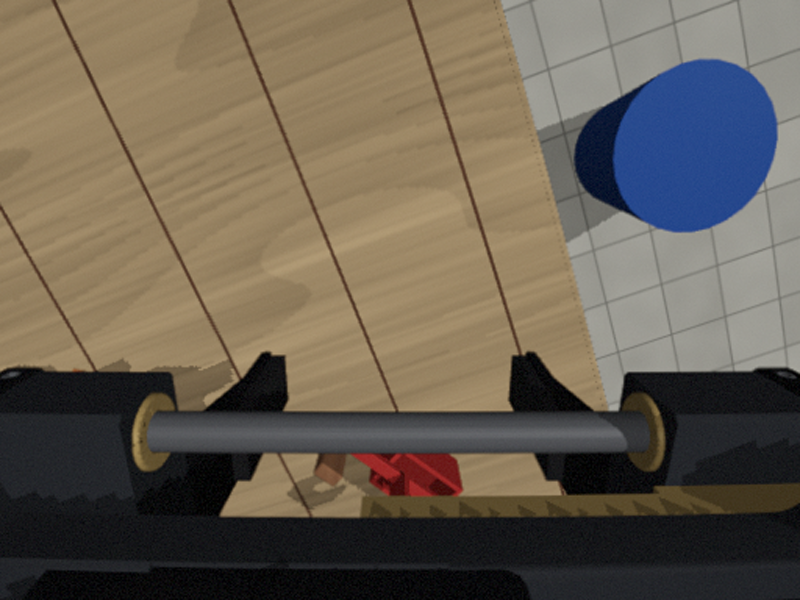

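The scene shows two grey planters, at about (437,312) and (500,288) in the enlarged view. The stand is near (350,380) with its clamp shut, and the trapeze is at (170,400). I'll zoom in for exact pixels.

```bash
cat >> h.py <<'E'
def crop(c,fn,u0,v0,u1,v1,s):
    im=np.ascontiguousarray(c['img'][v0:v1,u0:u1,::-1]); im=cv2.resize(im,None,fx=s,fy=s,interpolation=cv2.INTER_CUBIC)
    for u in range((u0+9)//10*10,u1,10):
        cv2.line(im,(int((u-u0+.5)*s),0),(int((u-u0+.5)*s),4 if u%50 else 12),(0,0,255),1)
        if u%20==0: cv2.putText(im,str(u),(int((u-u0+.5)*s)-10,22),0,.35,(0,0,255),1)
    for v in range((v0+9)//10*10,v1,10):
        cv2.line(im,(0,int((v-v0+.5)*s)),(4,int((v-v0+.5)*s)),(0,0,255),1)
        if v%20==0: cv2.putText(im,str(v),(6,int((v-v0+.5)*s)+4),0,.35,(0,0,255),1)
    cv2.imwrite('pics/'+fn+'.png',im)
E
python3 - <<'E'
from h import *
a=load('scene0');b=load('side0')
crop(a,'a_stand',170,180,270,310,4.5)
crop(b,'b_stand',260,180,340,270,6)
crop(a,'a_trap',70,200,150,310,5)
crop(b,'b_trap',240,290,340,365,7)
crop(a,'a_pl',250,150,340,225,8)
crop(b,'b_pl',190,140,260,215,7)
E
```

```text
(no output)
```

View pics/a_stand.png

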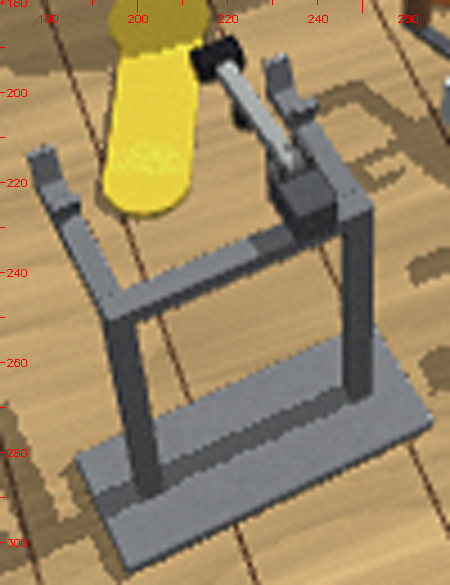

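View pics/b_stand.png

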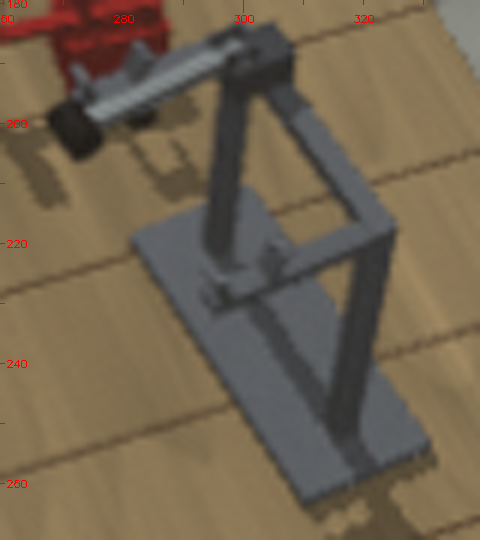

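View pics/a_trap.png

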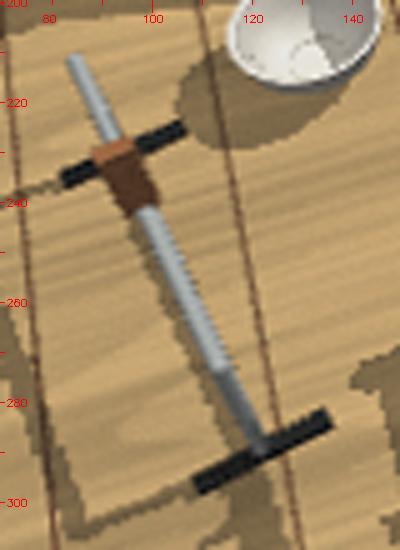

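View pics/b_trap.png

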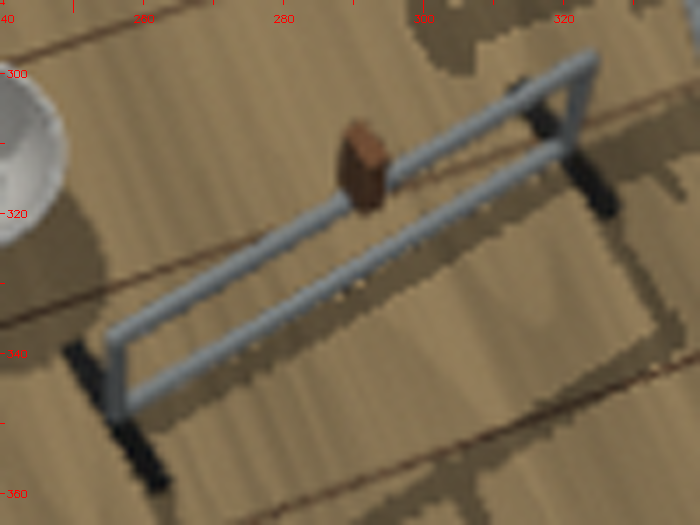

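View pics/a_pl.png

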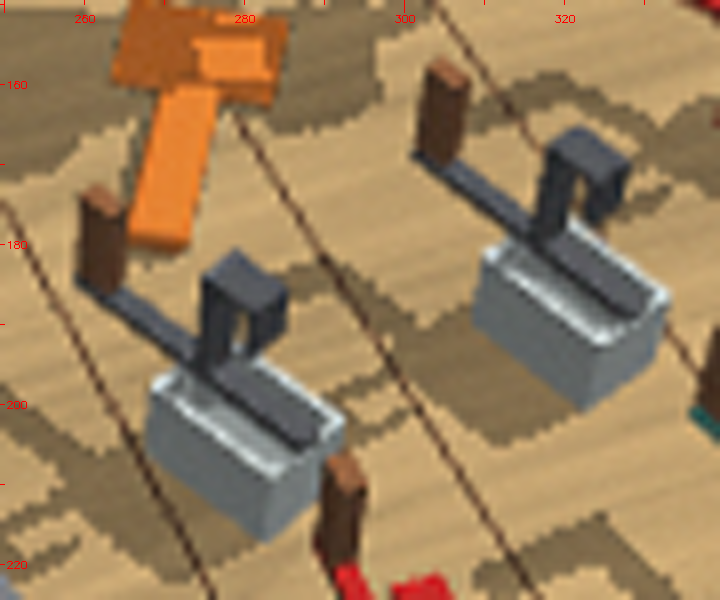

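View pics/b_pl.png

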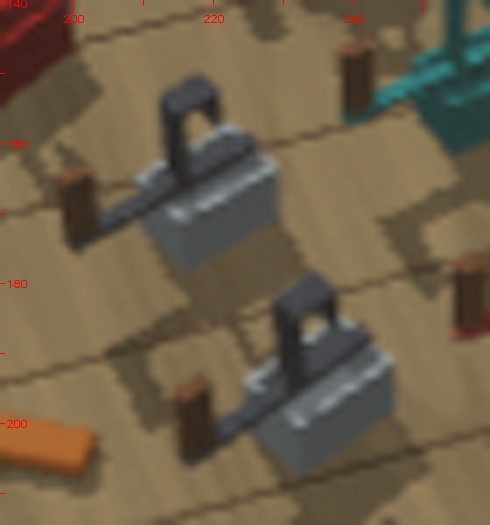

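```bash
python3 - <<'E'
from h import *
np.set_printoptions(precision=4,suppress=True)
a=load('scene0');b=load('side0')
print('plate scene z12'); 
for p in [(186.5,281),(253,253.5),(265.5,272.5),(198,305)]: print(onz(a,*p,.012))
print('plate side');
for p in [(281.5,219),(301,211),(331,252.5),(310.5,262)]: print(onz(b,*p,.012))
print('knob',two(a,(217.5,193),b,(272.5,200.5)))
print('trap ends scene z.1',onz(a,84.5,212,.1),onz(a,114.5,273,.1))
print('side',onz(b,255.5,337.5,.1),onz(b,324,298,.1))
print('lower side',onz(b,257.5,347.5,.01),onz(b,321,310.5,.01))
print('tab top',two(a,(92.5,230),b,(292,309.5)), onz(a,92.5,230,.155),onz(b,292,309.5,.155))
# skids
print('skid side',onz(b,250,340,.005),onz(b,263,359,.005),onz(b,314,302.5,.005),onz(b,327,320,.005))
print('skid scene',onz(a,82.5,236,.005),onz(a,107,225,.005),onz(a,108.5,297,.005),onz(a,135.5,283,.005))
print('P1 gtop',onz(a,262.5,174.5,.103),onz(b,217.5,194.5,.103))
print('P1 crown',onz(a,280,184,.115),onz(b,233,181.5,.115))
print('P2 gtop',onz(a,306,158.5,.103),onz(b,201,165,.103))
print('P2 crown',onz(a,322.5,168.5,.115),onz(b,216.8,153.2,.115))
E
```

```text
plate scene z12
[ 0.662  -0.1485  0.012 ]
[0.645  0.0659 0.012 ]
[0.7198 0.0764 0.012 ]
[ 0.7454 -0.1377  0.012 ]
plate side
[0.632  0.0619 0.012 ]
[0.7165 0.0715 0.012 ]
[ 0.7444 -0.1372  0.012 ]
[ 0.6589 -0.1477  0.012 ]
knob (array([ 0.5627, -0.007 ,  0.2371]), np.float64(0.0013595361446785332))
trap ends scene z.1 [ 0.3742 -0.3774  0.1   ] [ 0.6187 -0.3231  0.1   ]
side [ 0.3695 -0.3761  0.1   ] [ 0.6169 -0.3278  0.1   ]
lower side [ 0.3761 -0.3763  0.01  ] [ 0.617  -0.3294  0.01  ]
tab top (array([ 0.4952, -0.3507,  0.1514]), np.float64(0.0017914388756806036)) [ 0.4989 -0.3506  0.155 ] [ 0.494  -0.3513  0.155 ]
skid side [ 0.3627 -0.343   0.005 ] [ 0.38   -0.4157  0.005 ] [ 0.6085 -0.2926  0.005 ] [ 0.623  -0.3654  0.005 ]
skid scene [ 0.3834 -0.414   0.005 ] [ 0.3669 -0.3367  0.005 ] [ 0.6265 -0.3653  0.005 ] [ 0.6103 -0.2874  0.005 ]
P1 gtop [0.4226 0.1864 0.103 ] [0.4231 0.1863 0.103 ]
P1 crown [0.4929 0.2182 0.115 ] [0.4939 0.2169 0.115 ]
P2 gtop [0.4049 0.3576 0.103 ] [0.4054 0.3501 0.103 ]
P2 crown [0.4793 0.3804 0.115 ] [0.4793 0.3788 0.115 ]
```

The base plate gives the stand at about (0.605,-0.048) with a yaw of about 7.4°. The trapeze is at about (0.495,-0.352), with its bar at about 11.8° from x. I'll move to a hover above the clamp knob.

>>> move_arm:
  moves:
    - [0, 0, 6, 0, 0, 0, 8.7]
    - [2, -4, 10.8, 0, 0, 3, 8.7]
    - [4, -8, 10.8, 0, 0, 6, 8.7]
    - [33.7, -62, 10.8, 0, 0, 27.4, 8.7]
    - [33.7, -62, 10.8, 0, 0, 27.4, 8.7]
    - [33.7, -62, 10.8, 0, 0, 27.4, 8.7]
    - [33.7, -62, 10.8, 0, 0, 27.4, 8.7]
    - [33.7, -62, 10.8, 0, 0, 27.4, 8.7]
    - [33.7, -62, 10.8, 0, 0, 27.4, 8.7]
    - [33.7, -62, 10.8, 0, 0, 27.4, 8.7]
    - [33.7, -62, 10.8, 0, 0, 27.4, 8.7]
    - [33.7, -62, 10.8, 0, 0, 27.4, 8.7]
  squeeze: 8

```text
time_s: 1.15
tool_pos: [0.4292, 0.2278, 0.3248]
orientation: [3.141, 0.0, -3.013]
contact_force: [0.9, 0.3, -0.9]
opening: 0.0866
```

>>> move_arm:
  moves:
    - [13, -23.6, 0, 0, 0, 0, 8.7]
    - [13, -23.6, 0, 0, 0, 0, 8.7]
    - [13, -23.6, 0, 0, 0, 0, 8.7]
    - [13, -23.6, 0, 0, 0, 0, 8.7]
    - [13, -23.6, 0, 0, 0, 0, 8.7]
    - [13, -23.6, 0, 0, 0, 0, 8.7]
    - [13, -23.6, 0, 0, 0, 0, 8.7]
    - [13, -23.6, 0, 0, 0, 0, 8.7]
    - [13, -23.6, 0, 0, 0, 0, 8.7]

```text
time_s: 1.9
tool_pos: [0.5587, -0.0072, 0.3243]
orientation: [3.142, -0.001, -3.016]
contact_force: [0.3, 1.2, -0.2]
opening: 0.087
```

```bash
python3 - <<'E'
from h import *
s=manip.state();print(s['tool_pos'],s['orientation'],s['q'],s['time_s'])
c=snap('wrist','w1');cv2.imwrite('pics/w1b.png',cv2.resize(c['img'][:,:,::-1],(800,600),interpolation=cv2.INTER_CUBIC))
c=snap('side','s1');crop(c,'s1c',240,130,350,270,4)
c=snap('scene','a1');crop(c,'a1c',150,140,290,310,3.5)
E
```

```text
[ 0.5587378  -0.00724607  0.32425566] [ 3.14154094e+00 -1.15910724e-03 -3.01617054e+00] [-0.50064449  0.09557959  0.50835893  1.53156923 -0.04641153  1.52767378
  1.70404596] 1.9
```

View pics/w1b.png

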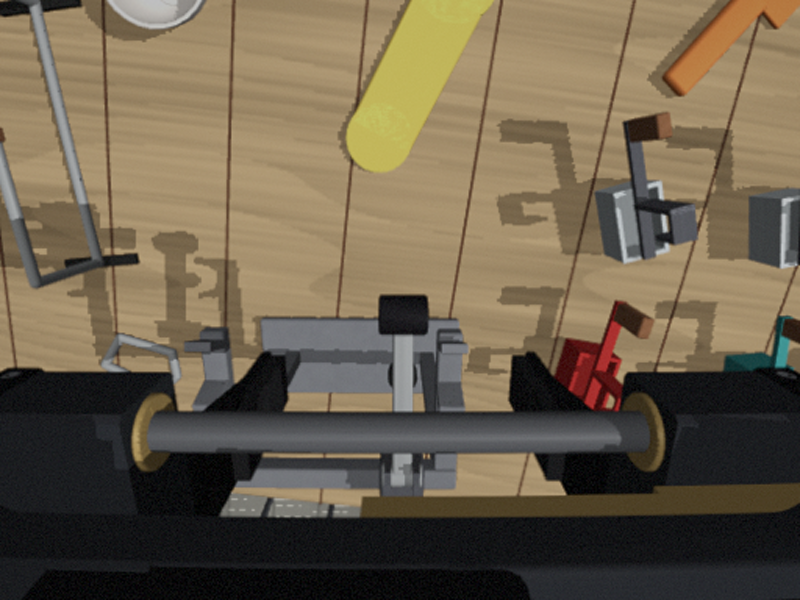

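View pics/s1c.png

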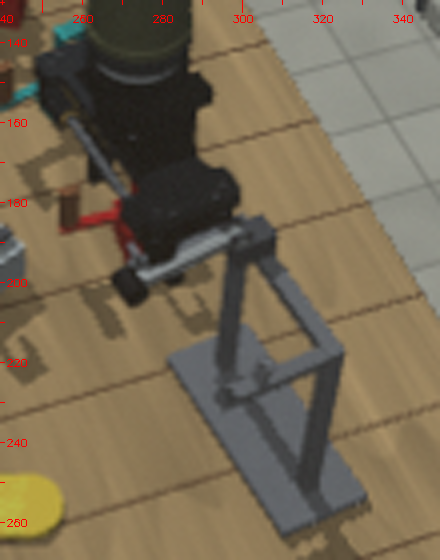

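View pics/a1c.png

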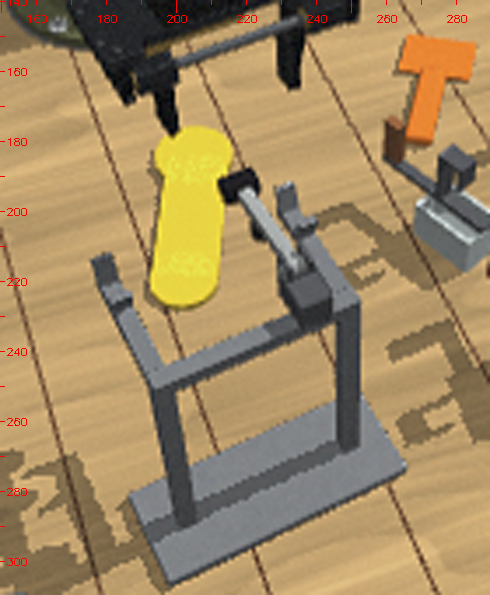

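The wrist view shows the knob at about (403,315), the clamp arm lined up with the image vertical, and the cups on both sides. I'll check the stand estimate against this view.

```bash
python3 - <<'E'
from h import *
np.set_printoptions(precision=4,suppress=True)
w=load('w1');k=1/1.5625
f=lambda u,v:(u*k-.3,v*k-.3)
a=load('a1');s=load('s1')
print('knob w on z',onz(w,*f(403.5,314),.236))
print('knob a-s',two(a,(217.8,192.3),s,(272.3,200.3)),'w-s',two(w,f(403.5,316),s,(272.3,200.3)),'w-a',two(w,f(403.5,316),a,(217.8,192.3)))
# plate front corners in wrist
print('plate front',onz(w,*f(261,319),.012),onz(w,*f(464,320),.012))
def stand(P,o=(.6046,-.0483),th=np.radians(7.4)):
    P=np.atleast_2d(P)/1000; R=np.array([[np.cos(th),-np.sin(th)],[np.sin(th),np.cos(th)]])
    return np.c_[P[:,:2]@R.T+o,P[:,2]]
pts=[[-39.3,45,236],[-24,75,241],[-24,-75,241],[24,75,241],[24,-75,241],[40,110,12],[40,-110,12],[130,110,12],[130,-110,12]]
X=stand(pts); print(X)
print('w*1.56',proj(w,X)*1.5625); print('a',proj(a,X)); print('s',proj(s,X))
E
```

```text
knob w on z [ 0.5616 -0.0044  0.236 ]
knob a-s (array([ 0.5619, -0.0061,  0.2382]), np.float64(0.0002921621289130216)) w-s (array([ 0.5628, -0.0042,  0.2358]), np.float64(0.00021904364302372447)) w-a (array([ 0.562 , -0.0053,  0.2381]), np.float64(0.0019298423985371737))
plate front [ 0.6587 -0.147   0.012 ] [0.6319 0.0741 0.012 ]
[[ 0.5598 -0.0087  0.236 ]
 [ 0.5711  0.023   0.241 ]
 [ 0.5905 -0.1258  0.241 ]
 [ 0.6187  0.0292  0.241 ]
 [ 0.6381 -0.1196  0.241 ]
 [ 0.6301  0.0659  0.012 ]
 [ 0.6584 -0.1522  0.012 ]
 [ 0.7193  0.0775  0.012 ]
 [ 0.7477 -0.1406  0.012 ]]
w*1.56 [[395.8642 309.7072]
 [448.2231 337.5688]
 [188.4272 338.2078]
 [445.9208 411.7986]
 [199.3193 411.926 ]
 [456.4679 317.0627]
 [255.7961 317.7067]
 [453.8108 391.2347]
 [263.1491 391.6344]]
a [[216.732  192.5155]
 [229.066  191.0748]
 [176.9008 211.6941]
 [237.1761 203.011 ]
 [183.945  224.8562]
 [251.2499 249.6587]
 [184.9188 280.4098]
 [265.779  272.2474]
 [197.216  306.1023]]
s [[271.9991 201.5106]
 [271.7706 192.5828]
 [294.5679 225.5216]
 [284.3655 187.4775]
 [307.64   219.8052]
 [280.6318 218.3351]
 [310.907  263.0728]
 [301.0515 209.6145]
 [332.2483 252.9968]]
```

The measurements agree to 2–3 mm. The refined stand is at (0.606,-0.0455) with yaw 7.2°, and the knob is at (0.562,-0.0055,0.237). I'll descend on the knob with a narrowed jaw and close lightly.

>>> move_arm:
  moves:
    - [0, 0.1, -2, 0, 0, 0, 3.8]
    - [0, 0.15, -4, 0, 0, 0, 3.8]
    - [0, 0.15, -6, 0, 0, 0, 3.8]
    - [0, 0.15, -8, 0, 0, 0, 3.8]
    - [0, 0.15, -9.2, 0, 0, 0, 3.8]
    - [0, 0.15, -10.2, 0, 0, 0, 3.8]
    - [0, 0.15, -10.2, 0, 0, 0, 3.8]
    - [0, 0.15, -10.2, 0, 0, 0, 2.4]
    - [0, 0.15, -10.2, 0, 0, 0, 2.4]
    - [0, 0.15, -10.2, 0, 0, 0, 2.4]
    - [0, 0.15, -10.2, 0, 0, 0, 2.4]
  squeeze: 8

```text
time_s: 2.97
tool_pos: [0.5595, -0.0044, 0.224]
orientation: [3.141, 0.002, -3.013]
contact_force: [0.4, 0.7, 1.7]
opening: 0.0281
```

```bash
python3 - <<'E'
from h import *
s=manip.state();print(s['tool_pos'],s['orientation'],s['contact_force'],s['opening'])
c=snap('scene','a2');crop(c,'a2c',170,140,290,260,5)
c=snap('side','s2');crop(c,'s2c',240,130,350,270,4)
# arc
h=np.array([60,45,248]);th=np.radians(7.2)
q0=-.12
P=lambda q:100*np.array([-np.cos(q),0,np.sin(q)])
for q in np.linspace(q0,1.95,13):
    d=P(q)-P(q0); print(round(q,2),np.round(np.array([d[0]*np.cos(th),d[0]*np.sin(th),d[2]])/10,2))
E
```

```text
[ 0.55954677 -0.00441082  0.22402153] [ 3.14110515e+00  2.22476636e-03 -3.01331362e+00] [0.40375299 0.74759591 1.71205772] 0.028125615279165034
-0.12 [0. 0. 0.]
0.05 [-0.06 -0.01  1.72]
0.22 [0.18 0.02 3.43]
0.4 [0.7  0.09 5.07]
0.57 [1.5  0.19 6.59]
0.74 [2.54 0.32 7.96]
0.91 [3.8  0.48 9.12]
1.09 [ 5.24  0.66 10.05]
1.26 [ 6.82  0.86 10.72]
1.43 [ 8.48  1.07 11.1 ]
1.6 [10.19  1.29 11.19]
1.78 [11.89  1.5  10.98]
1.95 [13.52  1.71 10.49]
```

View pics/a2c.png

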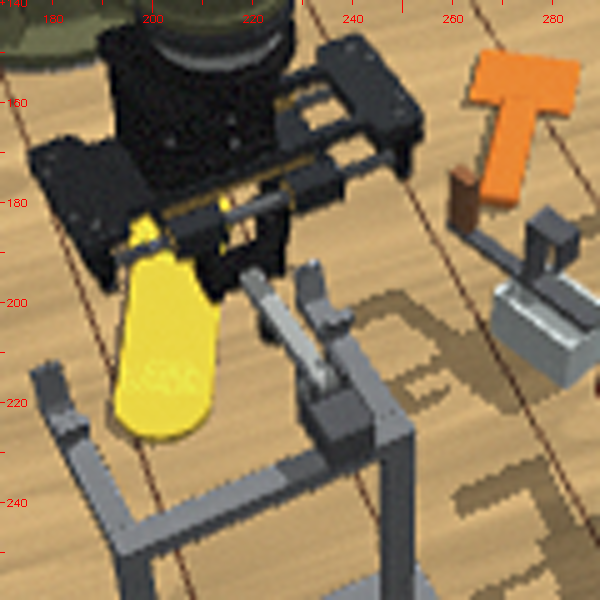

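View pics/s2c.png

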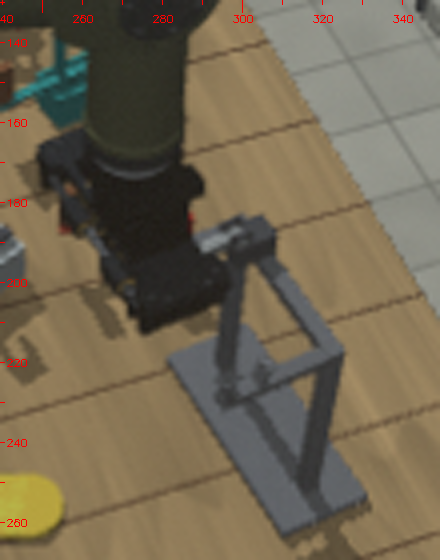

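The jaw has stopped on the knob at 28 mm. Next I'll follow the arc to the open stop.

>>> move_arm:
  moves:
    - [-0.05, 0, 1.7, 0, 0, 0, 2.4]
    - [0.2, 0, 3.4, 0, 0, 0, 2.4]
    - [0.7, 0.1, 5.1, 0, 0, 0, 2.4]
    - [1.5, 0.2, 6.6, 0, 0, 0, 2.4]
    - [2.5, 0.3, 8.0, 0, 0, 0, 2.4]
    - [3.8, 0.5, 9.1, 0, 0, 0, 2.4]
    - [5.2, 0.7, 10.05, 0, 0, 0, 2.4]
    - [6.8, 0.9, 10.7, 0, 0, 0, 2.4]
    - [8.5, 1.1, 11.1, 0, 0, 0, 2.4]
    - [10.2, 1.3, 11.2, 0, 0, 0, 2.4]
    - [11.9, 1.5, 11.0, 0, 0, 0, 2.4]
    - [13.2, 1.7, 10.6, 0, 0, 0, 2.4]
  squeeze: 8

```text
time_s: 4.07
tool_pos: [0.6926, 0.0115, 0.3303]
orientation: [-3.14, 0.003, -3.014]
contact_force: [0.6, -1.9, 3.7]
opening: 0.0285
```

```bash
python3 - <<'E'
from h import *
s=manip.state();print(s['tool_pos'],s['orientation'],s['contact_force'],s['opening'])
c=snap('scene','a3');crop(c,'a3c',150,100,290,260,4)
c=snap('side','s3');crop(c,'s3c',240,100,350,270,3.5)
E
```

```text
[0.692604   0.01152029 0.33030975] [-3.13989799  0.00314247 -3.01385614] [ 0.61927664 -1.85080872  3.7231058 ] 0.028475239401402074
```

View pics/a3c.png

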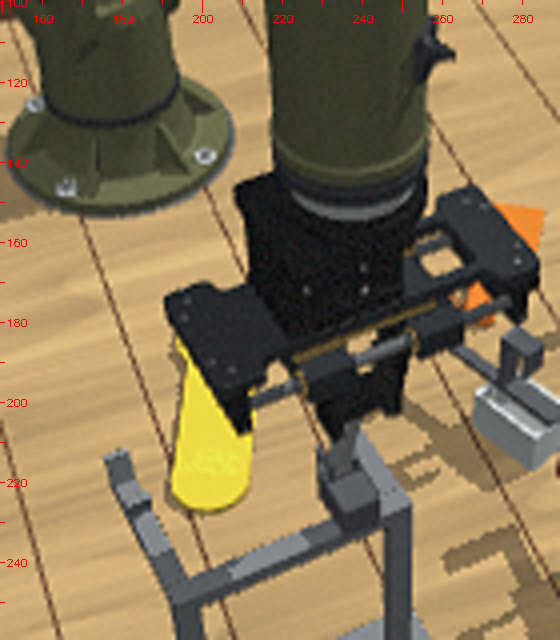

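View pics/s3c.png

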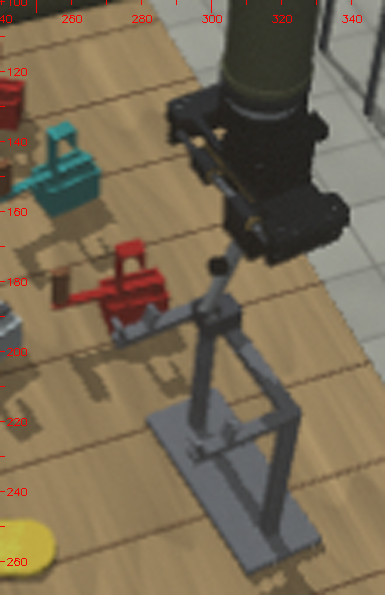

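The clamp is over centre at the open stop. I'll release it, lift, and head for the trapeze.

>>> move_arm:
  moves:
    - [0, 0, 0, 0, 0, 0, 5]
    - [0, 0, 0, 0, 0, 0, 5]
    - [0, 0, 0.5, 0, 0, 0, 5]
    - [0, 0, 3, 0, 0, 0, 5]
    - [0, 0, 6, 0, 0, 0, 5]
    - [-2, -1, 8, 0, 0, 0, 5]
    - [-5, -4, 8, 0, 0, -5, 5]
    - [-19.8, -36.3, 5, 0, 0, -85.5, 6]
    - [-19.8, -36.3, 5, 0, 0, -85.5, 6]
    - [-19.8, -36.3, 3, 0, 0, -85.5, 6]
    - [-19.8, -36.3, 3, 0, 0, -85.5, 6]
    - [-19.8, -36.3, 0, 0, 0, -85.5, 6]

```text
time_s: 5.17
tool_pos: [0.5543, -0.2152, 0.3777]
orientation: [3.139, 0.002, 2.552]
contact_force: [1.5, 0.6, 0.4]
opening: 0.0597
```

```bash
python3 - <<'E'
from h import *
s=manip.state();print(s['tool_pos'],s['orientation'],s['contact_force'],s['opening'])
E
```

```text
[ 0.55432048 -0.21524697  0.37770877] [3.13943090e+00 1.98112535e-03 2.55176782e+00] [1.49724486 0.62738073 0.42398797] 0.059713075148926396
```

>>> move_arm:
  moves:
    - [-5.9, -13.6, -6, 0, 0, -44.4, 6]
    - [-5.9, -13.6, -6, 0, 0, -44.4, 6]
    - [-5.9, -13.6, -6, 0, 0, -44.4, 6]
    - [-5.9, -13.6, -6, 0, 0, -44.4, 6]
    - [-5.9, -13.6, -6, 0, 0, -44.4, 6]
    - [-5.9, -13.6, -6, 0, 0, -44.4, 6]
    - [-5.9, -13.6, -6, 0, 0, -44.4, 6]
    - [-5.9, -13.6, -6, 0, 0, -44.4, 6]
    - [-5.9, -13.6, -6, 0, 0, -44.4, 6]
    - [-5.9, -13.6, -6, 0, 0, -44.4, 6]

```text
time_s: 6.0
tool_pos: [0.4972, -0.3488, 0.3165]
orientation: [3.141, -0.0, 1.786]
contact_force: [-0.2, 0.1, 0.4]
opening: 0.06
```

```bash
python3 - <<'E'
from h import *
s=manip.state();print(s['tool_pos'],s['orientation'],s['q'],s['time_s'])
c=snap('wrist','w4');cv2.imwrite('pics/w4b.png',cv2.resize(c['img'][:,:,::-1],(800,600),interpolation=cv2.INTER_CUBIC))
c=snap('scene','a4');cv2.imwrite('pics/a4b.png',cv2.resize(c['img'][:,:,::-1],(800,600),interpolation=cv2.INTER_CUBIC))
E
```

```text
[ 0.49715184 -0.34876246  0.31653102] [ 3.14108450e+00 -1.85786438e-04  1.78635016e+00] [-0.15455916  0.26677823  0.90136384  1.43811608 -0.20887757  1.53610527
  0.95208441] 6.0
```

View pics/w4b.png

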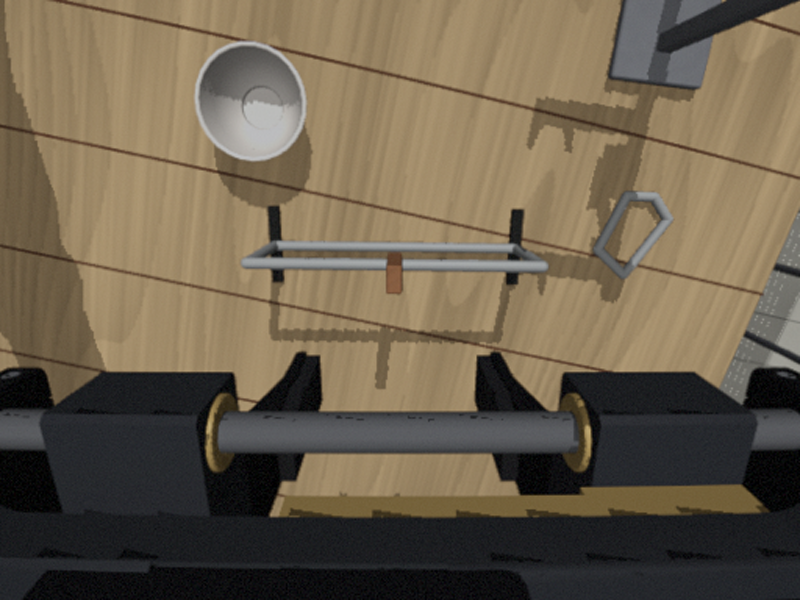

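View pics/a4b.png

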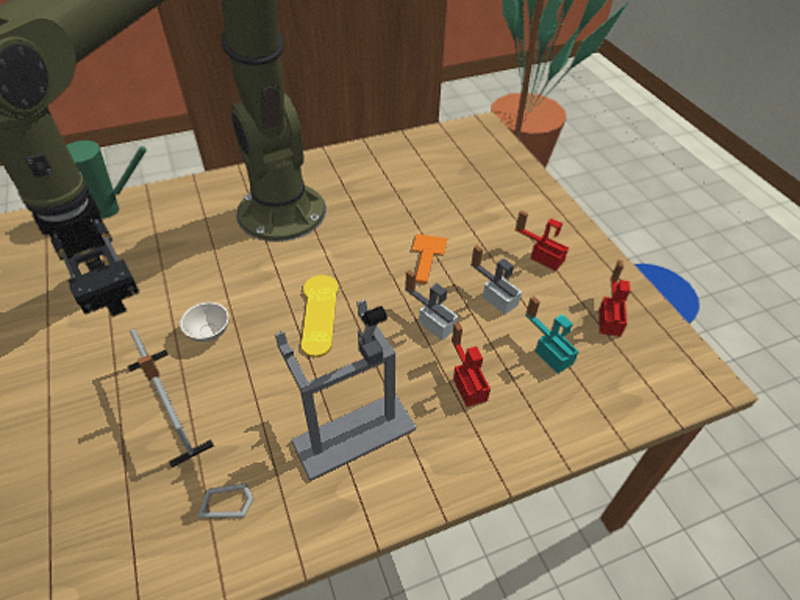

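The clamp stays open. In the wrist view the top bar runs from (243,263) to (546,266), with the tab top at about (394,288). I'll compute its position from those.

```bash
python3 - <<'E'
from h import *
w=load('w4');k=1/1.5625
f=lambda u,v:(u*k-.3,v*k-.3)
A=onz(w,*f(247,263.5),.1);B=onz(w,*f(542,266),.1);print(A,B,(A+B)/2,np.linalg.norm(A-B),np.degrees(np.arctan2(*(B-A)[[1,0]])))
A=onz(w,*f(278,245),.01);B=onz(w,*f(515,247),.01);print(A,B,(A+B)/2,np.linalg.norm(A-B),np.degrees(np.arctan2(*(B-A)[[1,0]])))
print(onz(w,*f(394.5,289),.155))
E
```

```text
[ 0.37298386 -0.3760486   0.1       ] [ 0.61737617 -0.32477903  0.1       ] [ 0.49518002 -0.35041381  0.1       ] 0.24971217436566054 11.84791946938453
[ 0.3764753  -0.37448816  0.01      ] [ 0.61633929 -0.32412191  0.01      ] [ 0.4964073  -0.34930504  0.01      ] 0.24509487021252035 11.85859275632344
[ 0.49685626 -0.35685131  0.155     ]
```

>>> move_arm:
  moves:
    - [-0.2, -0.2, -4, 0, 0, -0.5, 6]
    - [-0.2, -0.2, -8, 0, 0, -0.5, 5]
    - [-0.2, -0.2, -12, 0, 0, -0.5, 5]
    - [-0.2, -0.2, -15, 0, 0, -0.5, 5]
    - [-0.2, -0.2, -18, 0, 0, -0.5, 5]
    - [-0.2, -0.2, -20, 0, 0, -0.5, 5]
    - [-0.2, -0.2, -20, 0, 0, -0.5, 5]
    - [-0.2, -0.2, -20, 0, 0, -0.5, 1]
    - [-0.2, -0.2, -20, 0, 0, -0.5, 1]
    - [-0.2, -0.2, -20, 0, 0, -0.5, 1]
    - [-0.2, -0.2, -20, 0, 0, -0.5, 1]
  squeeze: 40

```text
time_s: 7.02
tool_pos: [0.4958, -0.3522, 0.1182]
orientation: [3.139, 0.002, 1.774]
contact_force: [-0.4, -0.7, 0.3]
opening: 0.0308
```

```bash
python3 - <<'E'
from h import *
s=manip.state();print(s['tool_pos'],s['orientation'],s['contact_force'],s['opening'],s['q'])
c=snap('wrist','w5');cv2.imwrite('pics/w5b.png',cv2.resize(c['img'][:,:,::-1],(800,600),interpolation=cv2.INTER_CUBIC))
E
```

```text
[ 0.49578763 -0.35219282  0.11818694] [3.13898076e+00 1.86443901e-03 1.77439601e+00] [-0.37881067 -0.6856722   0.2514719 ] 0.030786470634397517 [-0.10862824  0.39365261  0.84716689  1.71643306 -0.31814853  1.17232331
  1.02867746]
```

View pics/w5b.png

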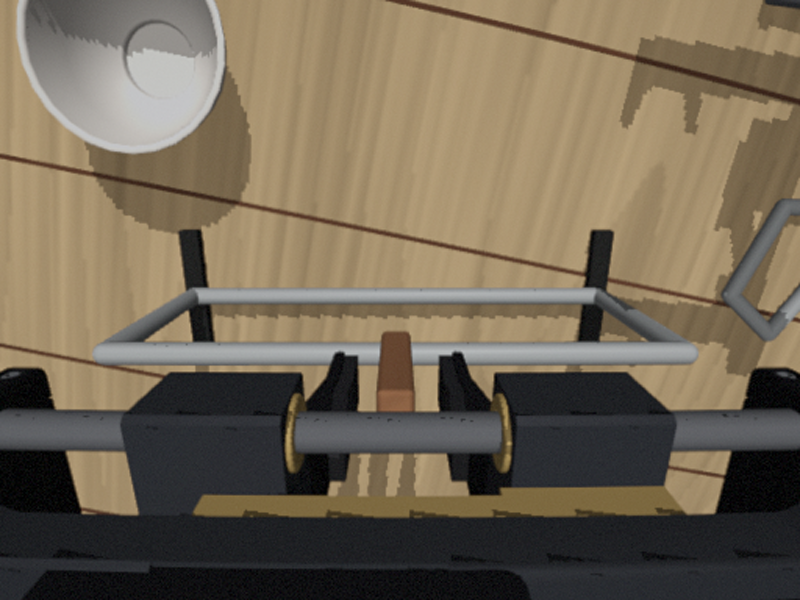

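The tab is centred between the fingers. I'll finish closing and lift.

>>> move_arm:
  moves:
    - [0, 0, 0, 0, 0, 0, 0.8]
    - [0, 0, 0, 0, 0, 0, 0.8]
    - [0, 0, 0, 0, 0, 0, 0.8]
    - [0, 0, 0, 0, 0, 0, 0.8]
    - [0, 0, 0, 0, 0, 0, 0.8]
    - [0, 0, 1.5, 0, 0, 0, 0.8]
    - [0, 0, 4, 0, 0, 0, 0.8]
    - [0, 0, 8, 0, 0, 0, 0.8]
    - [0, 0, 12, 0, 0, 0, 0.8]
    - [-1, 0, 15.5, 0, 0, 0, 0.8]
    - [-3, 0, 16.7, 0, 0, 0, 0.8]
    - [-5, 2, 16.7, 0, 0, 0, 0.8]
  squeeze: 40

```text
time_s: 8.07
tool_pos: [0.4443, -0.3365, 0.2866]
orientation: [3.14, 0.008, 1.769]
contact_force: [-2.0, -0.5, -2.3]
opening: 0.0117
```

```bash
python3 - <<'E'
from h import *
s=manip.state();print(s['tool_pos'],s['orientation'],s['contact_force'],s['opening'],s['q'])
c=snap('wrist','w6');cv2.imwrite('pics/w6b.png',cv2.resize(c['img'][:,:,::-1],(800,600),interpolation=cv2.INTER_CUBIC))
c=snap('scene','a6');cv2.imwrite('pics/a6b.png',cv2.resize(c['img'][:,:,::-1],(800,600),interpolation=cv2.INTER_CUBIC))
E
```

```text
[ 0.44428599 -0.33651043  0.2865575 ] [3.13967302 0.00795173 1.76889791] [-2.00825047 -0.47458073 -2.25778549] 0.011711284884089243 [-0.24385708  0.11478991  0.92294175  1.61894068 -0.08851115  1.44631061
  0.88437328]
```

View pics/w6b.png

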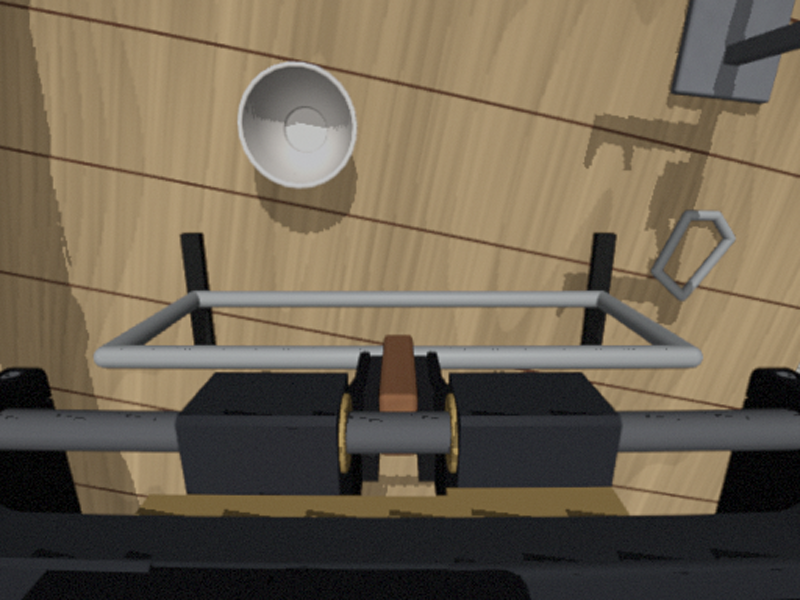

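View pics/a6b.png

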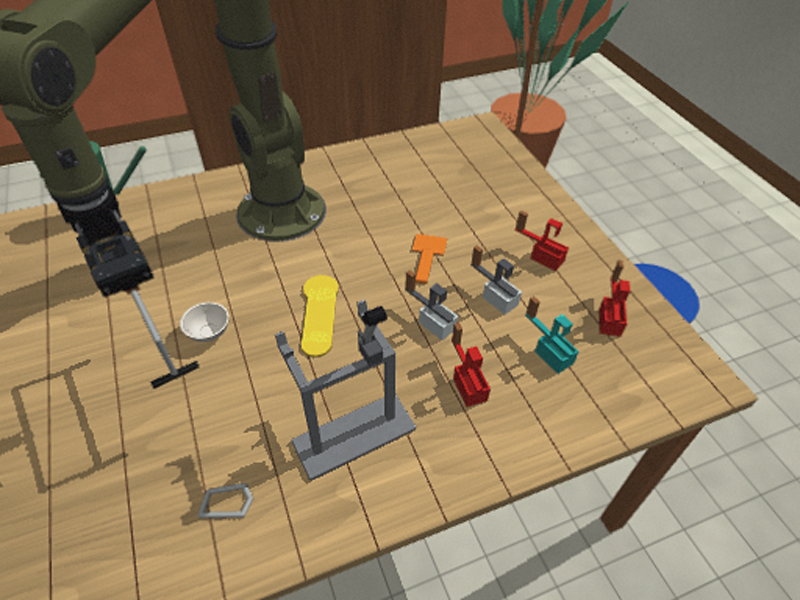

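>>> move_arm:
  moves:
    - [0, 2, 0, 0, 0, 7.1, 0.8]
    - [0, 4, 0, 0, 0, 14.2, 0.8]
    - [0, 6, 0, 0, 0, 21.3, 0.8]
    - [0, 8, 0, 0, 0, 28.4, 0.8]
    - [0, 10, 0, 0, 0, 35.5, 0.8]
    - [0, 12, 0, 0, 0, 42.6, 0.8]
    - [0, 14, 0, 0, 0, 49.7, 0.8]
    - [0, 17, 0, 0, 0, 56.8, 0.8]
    - [0, 20, 0, 0, 0, 63.9, 0.8]
    - [0.5, 23, 0, 0, 0, 71, 0.8]
    - [1, 25.5, 0, 0, 0, 78.2, 0.8]
    - [1, 27.5, 0, 0, 0, 85.3, 0.8]

```text
time_s: 9.17
tool_pos: [0.455, -0.0534, 0.2822]
orientation: [3.141, -0.001, -3.011]
contact_force: [-0.0, -0.1, -2.8]
opening: 0.0117
```

>>> move_arm:
  moves:
    - [0, 0, 0, 0, 0, 0, 0.8]
    - [0, 0, 0, 0, 0, 0, 0.8]
    - [0, 0, 0, 0, 0, 0, 0.8]

```text
time_s: 9.42
tool_pos: [0.4545, -0.0572, 0.2826]
orientation: [-3.141, -0.001, -3.022]
contact_force: [0.2, -0.1, -3.3]
opening: 0.0116
```

```bash
python3 - <<'E'
from h import *
s=manip.state();print(s['tool_pos'],s['orientation'],s['contact_force'],s['opening'],s['q'],s['time_s'])
c=snap('wrist','w7');cv2.imwrite('pics/w7b.png',cv2.resize(c['img'][:,:,::-1],(800,600),interpolation=cv2.INTER_CUBIC))
c=snap('scene','a7');crop(c,'a7c',130,120,290,310,3.1)
c=snap('side','s7');crop(c,'s7c',180,120,350,300,3.3)
E
```

```text
[ 0.4545425  -0.05722761  0.28263741] [-3.14099087e+00 -1.30007180e-03 -3.02221904e+00] [ 0.16383076 -0.14091194 -3.34183608] 0.011589025313701186 [-0.59531743 -0.16467878  0.59283094  1.82284845  0.09306175  1.45742726
  1.67071733] 9.4167
```

View pics/w7b.png

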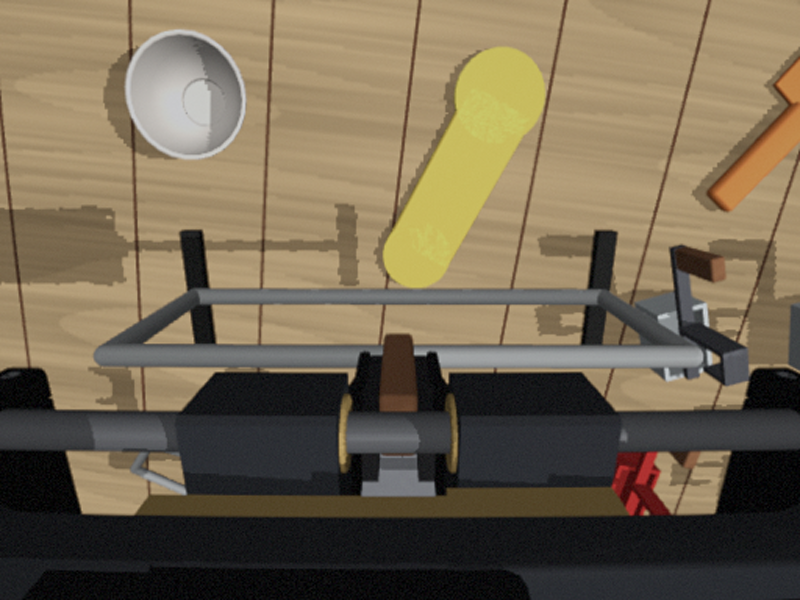

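View pics/a7c.png

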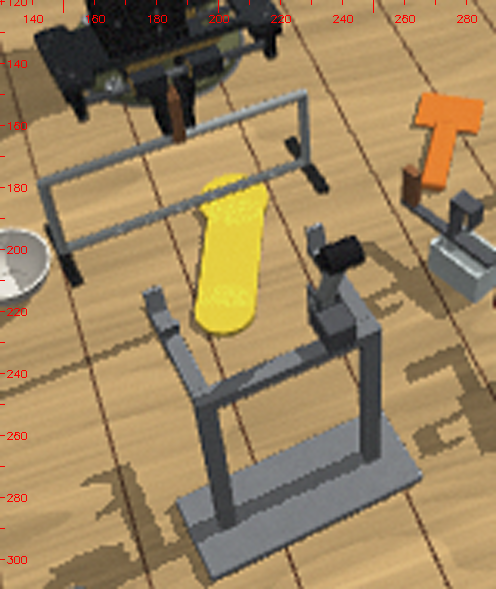

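View pics/s7c.png

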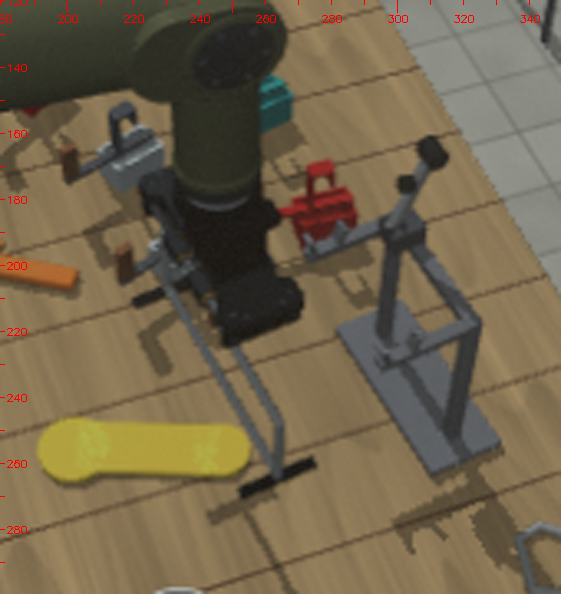

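The trapeze is held level and aligned, at the right height in front of the stand. I'll slide it over the cups.

>>> move_arm:
  moves:
    - [2, 0.2, 0, 0, 0, 0.3, 0.8]
    - [4, 0.3, 0, 0, 0, 0.3, 0.8]
    - [6, 0.5, 0, 0, 0, 0.3, 0.8]
    - [8, 0.6, 0, 0, 0, 0.3, 0.8]
    - [10, 0.8, 0, 0, 0, 0.3, 0.8]
    - [12, 1, 0, 0, 0, 0.3, 0.8]
    - [13.5, 1.1, 0, 0, 0, 0.3, 0.8]
    - [14.6, 1.2, 0, 0, 0, 0.3, 0.8]
    - [15.1, 1.2, 0, 0, 0, 0.3, 0.8]
    - [15.1, 1.2, 0, 0, 0, 0.3, 0.8]
    - [15.1, 1.2, 0, 0, 0, 0.3, 0.8]
    - [15.1, 1.2, 0, 0, 0, 0.3, 0.8]

```text
time_s: 10.57
tool_pos: [0.6051, -0.0451, 0.2834]
orientation: [3.141, -0.0, -3.016]
contact_force: [-0.1, -0.1, -3.1]
opening: 0.0116
```

```bash
python3 - <<'E'
from h import *
s=manip.state();print(s['tool_pos'],s['orientation'],s['contact_force'],s['opening'],s['time_s'])
c=snap('wrist','w8');cv2.imwrite('pics/w8b.png',cv2.resize(c['img'][:,:,::-1],(800,600),interpolation=cv2.INTER_CUBIC))
c=snap('scene','a8');crop(c,'a8c',150,130,290,280,4)
c=snap('side','s8');crop(c,'s8c',220,120,350,270,4)
E
```

```text
[ 0.60509351 -0.04510576  0.28344358] [ 3.14127521e+00 -2.83723998e-04 -3.01612193e+00] [-0.06054173 -0.0858652  -3.07900726] 0.011568504038338716 10.5667
```

View pics/w8b.png

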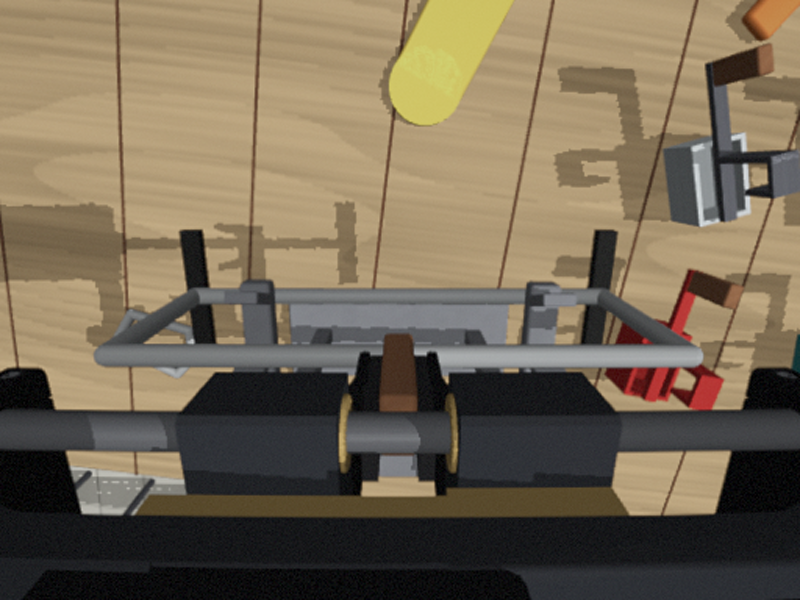

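View pics/a8c.png

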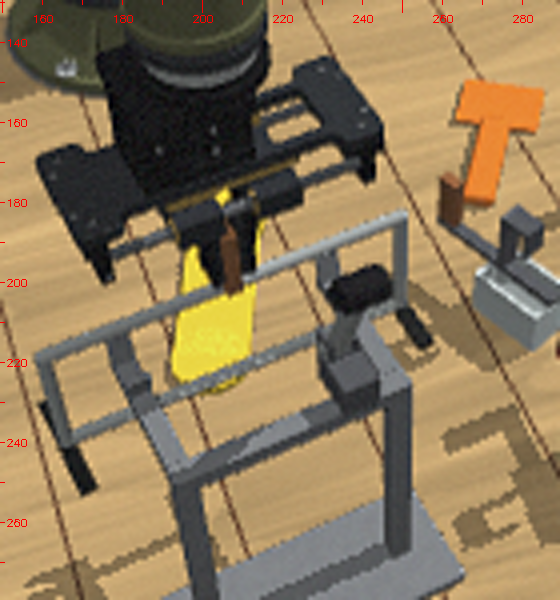

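View pics/s8c.png

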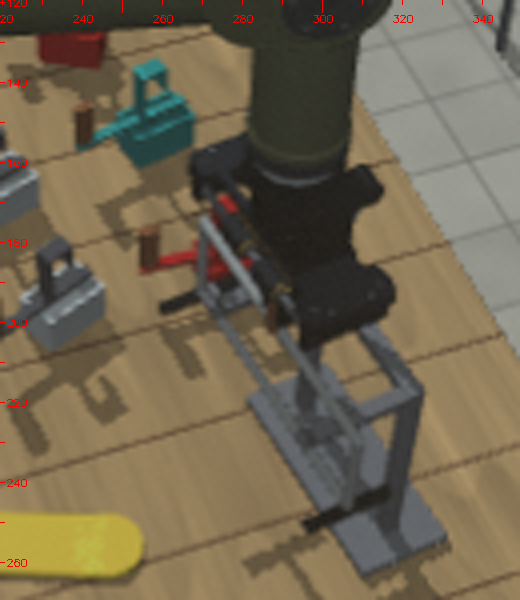

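The bar is over the cups and the uprights are outside the arms. I'll lower it.

>>> move_arm:
  moves:
    - [0.1, 0, -0.7, 0, 0, 0, 0.8]
    - [0.1, 0, -1.4, 0, 0, 0, 0.8]
    - [0.1, 0, -2.1, 0, 0, 0, 0.8]
    - [0.1, 0, -2.7, 0, 0, 0, 0.8]
    - [0.1, 0, -3.2, 0, 0, 0, 0.8]
    - [0.1, 0, -3.6, 0, 0, 0, 0.8]
    - [0.1, 0, -3.8, 0, 0, 0, 0.8]
    - [0.1, 0, -3.8, 0, 0, 0, 0.8]
    - [0.1, 0, -3.8, 0, 0, 0, 0.8]

```text
time_s: 11.47
tool_pos: [0.6069, -0.0445, 0.2454]
orientation: [3.142, 0.0, -3.015]
contact_force: [0.7, 0.3, -2.7]
opening: 0.0116
```

```bash
python3 - <<'E'
from h import *
s=manip.state();print(s['tool_pos'],s['orientation'],s['contact_force'],s['opening'],s['time_s'])
c=snap('scene','a9');crop(c,'a9c',150,130,290,280,4)
c=snap('wrist','w9');cv2.imwrite('pics/w9b.png',cv2.resize(c['img'][:,:,::-1],(800,600),interpolation=cv2.INTER_CUBIC))
E
```

```text
[ 0.60685286 -0.04446351  0.24537766] [ 3.14157459e+00  1.61101506e-04 -3.01501137e+00] [ 0.66531425  0.31512588 -2.72169148] 0.011615694163868784 11.4667
```

View pics/a9c.png

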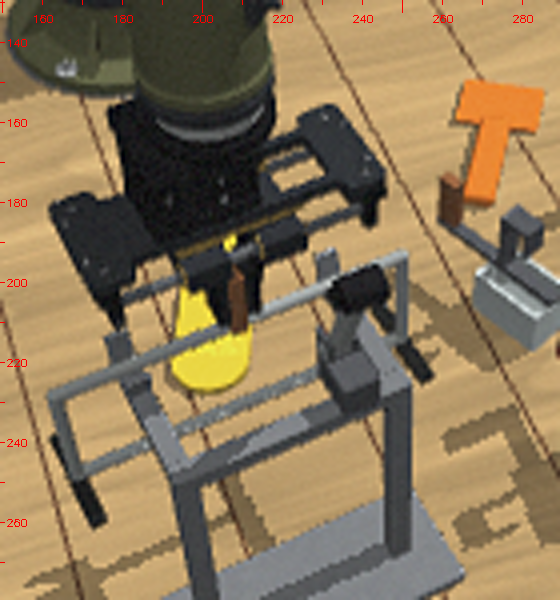

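View pics/w9b.png

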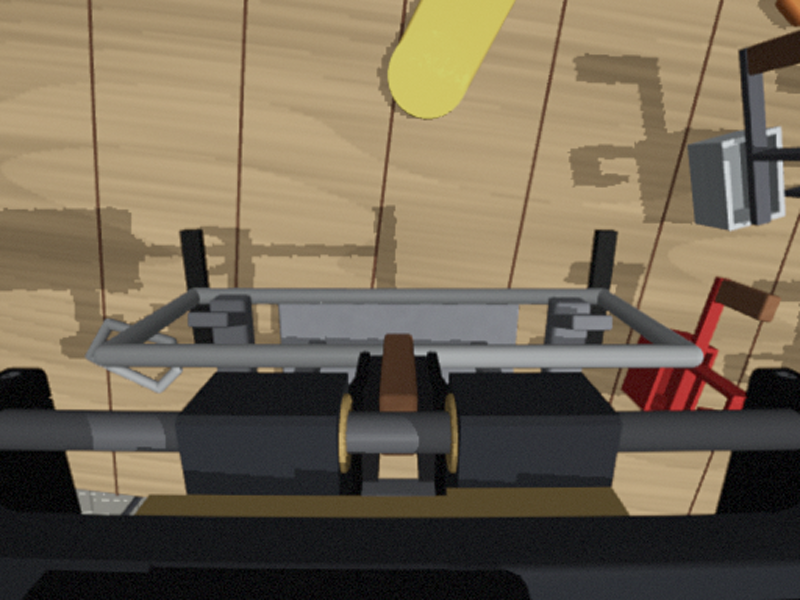

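The bar is behind the front lips. I'll ease it down until it is supported.

>>> move_arm:
  moves:
    - [0, 0, -0.1, 0, 0, 0, 0.8]
    - [0, 0, -0.2, 0, 0, 0, 0.8]
    - [0, 0, -0.3, 0, 0, 0, 0.8]
    - [0, 0, -0.3, 0, 0, 0, 0.8]

```text
time_s: 11.9
tool_pos: [0.6066, -0.0445, 0.2421]
orientation: [3.141, -0.0, -3.015]
contact_force: [0.2, -0.6, -3.1]
opening: 0.0119
```

>>> move_arm:
  moves:
    - [0, 0, -0.1, 0, 0, 0, 0.8]
    - [0, 0, -0.2, 0, 0, 0, 0.8]
    - [0, 0, -0.2, 0, 0, 0, 0.8]

```text
time_s: 12.15
tool_pos: [0.6069, -0.0444, 0.2416]
orientation: [3.141, 0.001, -3.015]
contact_force: [-1.7, 1.2, 3.8]
opening: 0.0118
```

The contact force rose by about 7 N, so the bar is seated. I'll release and lift.

>>> move_arm:
  moves:
    - [0, 0, 0, 0, 0, 0, 2]
    - [0, 0, 0, 0, 0, 0, 4]
    - [0, 0, 0, 0, 0, 0, 5]
    - [0, 0, 0, 0, 0, 0, 5]
    - [0, 0, 1, 0, 0, 0, 5]
    - [0, 0, 3, 0, 0, 0, 5]
    - [0, 0, 6, 0, 0, 0, 5]
    - [0, 0, 9, 0, 0, 0, 5]
    - [-2, 0, 12, 0, 0, 0, 4]
    - [-4, 1, 14, 0, 0, 0, 4]
    - [-4, 2, 15, 0, 0, 0, 4]
    - [-4, 2, 15, 0, 0, 0, 4]

```text
time_s: 13.15
tool_pos: [0.5678, -0.0221, 0.3939]
orientation: [3.139, 0.007, -3.012]
contact_force: [0.2, -0.1, -0.1]
opening: 0.0405
```

```bash
python3 - <<'E'
from h import *
s=manip.state();print(s['tool_pos'],s['orientation'],s['contact_force'],s['opening'],s['time_s'])
c=snap('scene','a10');crop(c,'a10c',150,130,290,280,4)
c=snap('side','s10');crop(c,'s10c',240,120,350,270,4)
c=snap('wrist','w10');cv2.imwrite('pics/w10b.png',cv2.resize(c['img'][:,:,::-1],(800,600),interpolation=cv2.INTER_CUBIC))
E
```

```text
[ 0.56776139 -0.02213297  0.39386709] [ 3.13937301  0.00652603 -3.01157246] [ 0.15129381 -0.10624557 -0.06466029] 0.04051815102529084 13.15
```

View pics/a10c.png

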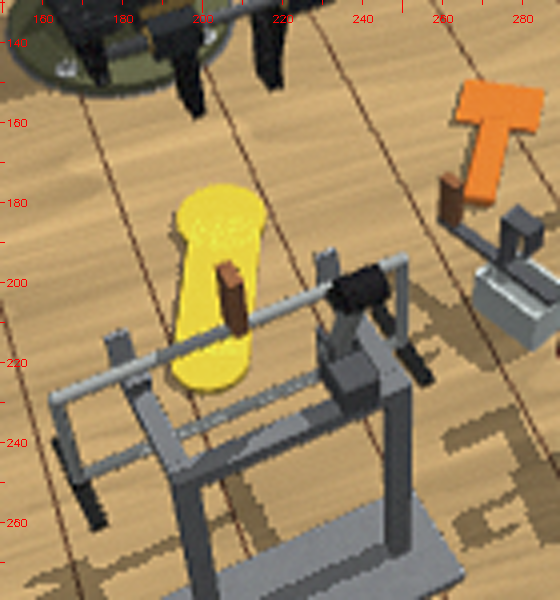

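View pics/s10c.png

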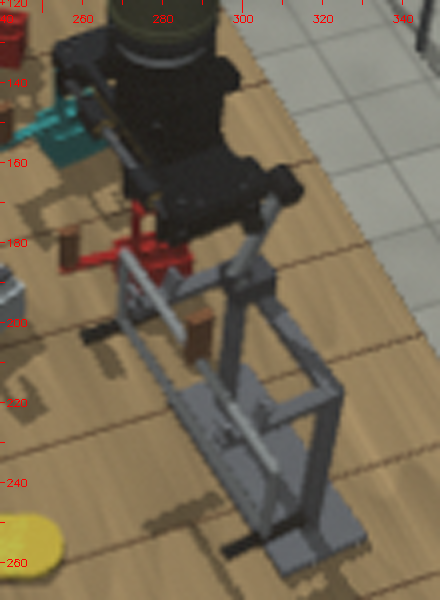

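View pics/w10b.png

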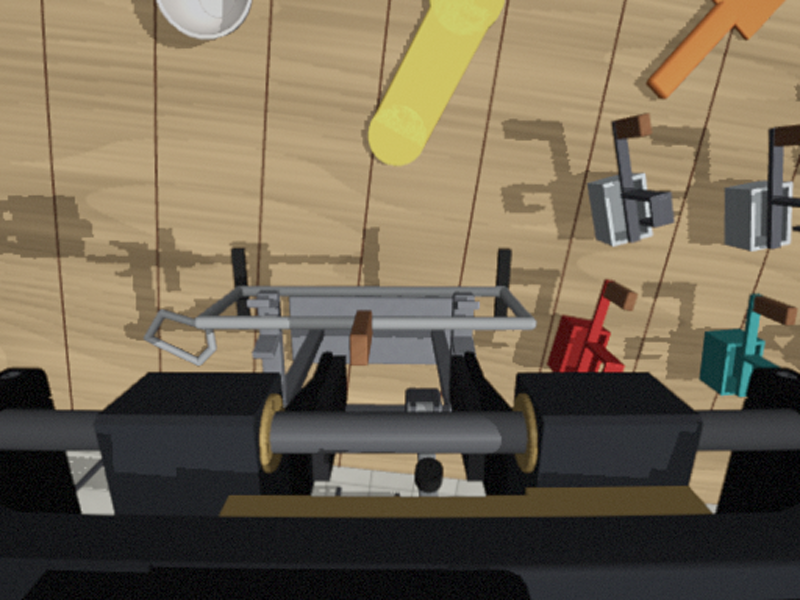

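The trapeze hangs in both cups. Next I'll grip the open clamp's knob at about (0.696, 0.011).

>>> move_arm:
  moves:
    - [3, 0.8, 1, 0, 0, 0, 4.2]
    - [6, 1.6, 1, 0, 0, 0, 4.2]
    - [9, 2.4, 1, 0, 0, 0, 4.2]
    - [11.5, 3.0, 1, 0, 0, 0, 4.2]
    - [12.8, 3.3, 0, 0, 0, 0, 4.2]
    - [12.8, 3.3, -2, 0, 0, 0, 4.2]
    - [12.8, 3.3, -4, 0, 0, 0, 4.2]
    - [12.8, 3.3, -5.5, 0, 0, 0, 4.2]
    - [12.8, 3.3, -6.4, 0, 0, 0, 4.2]
    - [12.8, 3.3, -6.4, 0, 0, 0, 2.4]
    - [12.8, 3.3, -6.4, 0, 0, 0, 2.4]
    - [12.8, 3.3, -6.4, 0, 0, 0, 2.4]
  squeeze: 10

```text
time_s: 14.3
tool_pos: [0.6945, 0.0108, 0.3261]
orientation: [3.138, -0.001, -3.013]
contact_force: [-1.9, 6.9, -3.7]
opening: 0.0299
```

```bash
python3 - <<'E'
from h import *
s=manip.state();print(s['tool_pos'],s['orientation'],s['contact_force'],s['opening'],s['time_s'])
c=snap('scene','a11');crop(c,'a11c',150,130,290,280,4)
c=snap('side','s11');crop(c,'s11c',240,120,350,270,4)
th=np.radians(7.2)
P=lambda q:100*np.array([-np.cos(q),0,np.sin(q)])
q0=1.95
for q in np.linspace(q0,0.0,13):
    d=P(q)-P(q0); print(round(q,2),np.round(np.array([d[0]*np.cos(th),d[0]*np.sin(th),d[2]])/10,2))
E
```

```text
[0.69448422 0.01082866 0.32613395] [ 3.13775639e+00 -1.02206018e-03 -3.01326215e+00] [-1.9029495   6.85696566 -3.69770286] 0.029900545222429905 14.3
1.95 [0. 0. 0.]
1.79 [-1.54 -0.19  0.48]
1.62 [-3.14 -0.4   0.7 ]
1.46 [-4.74 -0.6   0.65]
1.3 [-6.33 -0.8   0.35]
1.14 [-7.84 -0.99 -0.21]
0.97 [-9.24 -1.17 -1.01]
0.81 [-10.5   -1.33  -2.03]
0.65 [-11.57  -1.46  -3.24]
0.49 [-12.44  -1.57  -4.61]
0.32 [-13.07  -1.65  -6.1 ]
0.16 [-13.46  -1.7   -7.67]
0.0 [-13.59  -1.72  -9.29]
```

View pics/a11c.png

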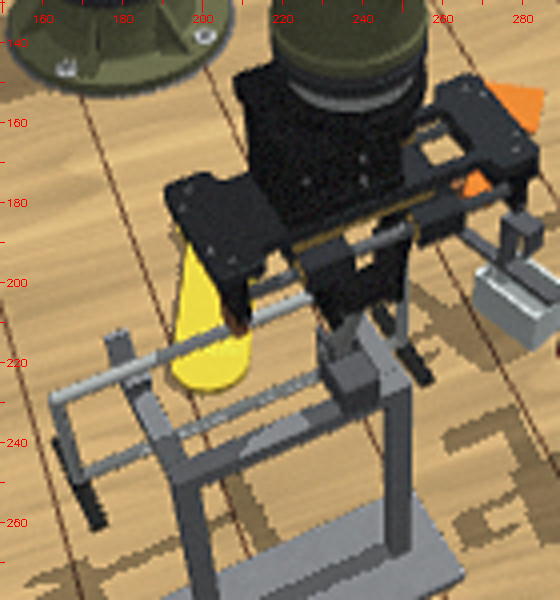

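View pics/s11c.png

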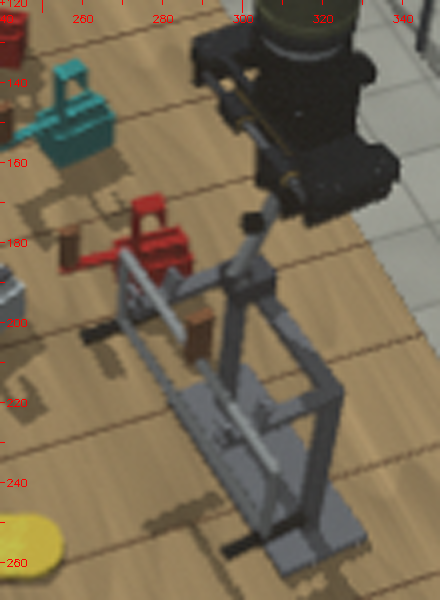

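>>> move_arm:
  moves:
    - [0, 0.15, 0, 0, 0, 0, 2.4]
    - [0, 0.15, 0, 0, 0, 0, 2.4]
    - [0, 0.15, 0, 0, 0, 0, 2.4]
    - [-0.8, 0.05, 0.3, 0, 0, 0, 2.4]
    - [-1.5, -0.05, 0.5, 0, 0, 0, 2.4]
    - [-3.1, -0.25, 0.7, 0, 0, 0, 2.4]
    - [-4.7, -0.45, 0.65, 0, 0, 0, 2.4]
    - [-6.3, -0.65, 0.35, 0, 0, 0, 2.4]
    - [-7.8, -0.85, -0.2, 0, 0, 0, 2.4]
    - [-9.2, -1.05, -1.0, 0, 0, 0, 2.4]
    - [-10.5, -1.2, -2.0, 0, 0, 0, 2.4]
    - [-11.6, -1.3, -3.2, 0, 0, 0, 2.4]

```text
time_s: 15.4
tool_pos: [0.5794, -0.0022, 0.2961]
orientation: [3.138, 0.006, -3.013]
contact_force: [2.1, 6.1, -1.1]
opening: 0.0281
```

```bash
python3 - <<'E'
from h import *
s=manip.state();print(s['tool_pos'],s['orientation'],s['contact_force'],s['opening'],s['time_s'])
c=snap('scene','a12');crop(c,'a12c',150,130,290,280,4)
E
```

```text
[ 0.57937731 -0.00215743  0.29607232] [ 3.13755989  0.00624078 -3.0129741 ] [ 2.11304328  6.05900127 -1.12446853] 0.02808453262305563 15.4
```

View pics/a12c.png

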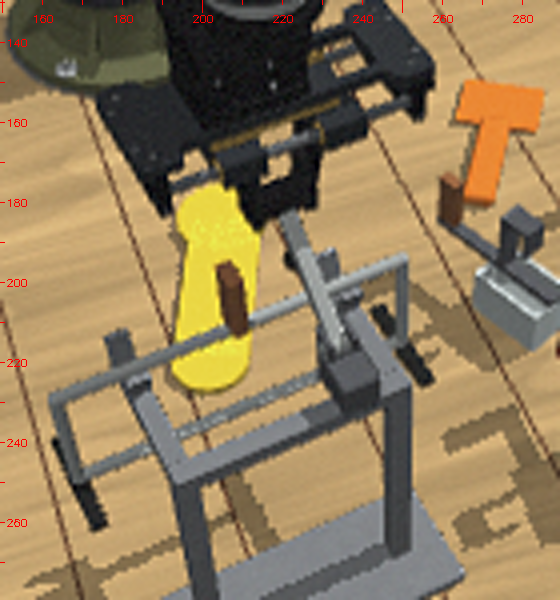

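>>> move_arm:
  moves:
    - [-0.5, 0.1, -0.7, 0, 0, 0, 2.4]
    - [-0.9, 0.1, -1.4, 0, 0, 0, 2.4]
    - [-1.5, 0, -2.9, 0, 0, 0, 2.4]
    - [-1.9, -0.05, -4.4, 0, 0, 0, 2.4]
    - [-2.0, -0.05, -5.3, 0, 0, 0, 2.4]
    - [-2.0, -0.05, -5.7, 0, 0, 0, 2.4]
    - [-2.0, -0.05, -5.9, 0, 0, 0, 2.4]
    - [-2.0, -0.05, -5.9, 0, 0, 0, 2.4]

```text
time_s: 16.12
tool_pos: [0.5584, -0.0046, 0.2352]
orientation: [3.141, -0.0, -3.015]
contact_force: [-2.0, 4.2, -0.7]
opening: 0.0277
```

>>> move_arm:
  moves:
    - [0, 0, -0.2, 0, 0, 0, 2.4]
    - [0, 0, -0.4, 0, 0, 0, 2.4]
    - [0, 0, -0.4, 0, 0, 0, 2.4]

```text
time_s: 16.37
tool_pos: [0.5586, -0.0046, 0.2318]
orientation: [3.14, -0.0, -3.015]
contact_force: [-2.4, 6.2, 1.1]
opening: 0.0279
```

>>> move_arm:
  moves:
    - [0, 0, 0, 0, 0, 0, 3.6]
    - [0, 0, 0, 0, 0, 0, 3.8]
    - [0, 0, 0, 0, 0, 0, 3.8]
    - [-0.3, 0, 1, 0, 0, 0, 3.8]
    - [-0.5, 0, 3, 0, 0, 0, 3.8]
    - [-0.5, 0, 5, 0, 0, 0, 3.8]
    - [-1, 0, 8, 0, 0, 0, 3.8]
    - [-2, 0, 10, 0, 0, 0, 3.8]
    - [-4, 2, 12, 0, 0, 0, 3.8]
    - [-5, 5, 12, 0, 0, 0, 3.8]

```text
time_s: 17.2
tool_pos: [0.5097, 0.0404, 0.3571]
orientation: [-3.141, 0.008, -3.024]
contact_force: [1.9, 0.1, 0.3]
opening: 0.0379
```

```bash
python3 - <<'E'
from h import *
np.set_printoptions(precision=4,suppress=True)
s=manip.state();print(s['tool_pos'],s['orientation'],s['contact_force'],s['opening'],s['q'],s['time_s'])
c=snap('scene','a13');crop(c,'a13c',150,130,350,300,3.5)
c=snap('side','s13');crop(c,'s13c',180,120,350,270,4)
E
```

```text
[0.5097 0.0404 0.3571] [-3.1414  0.0083 -3.0241] [1.9385 0.1452 0.3432] 0.037861951365041606 [-0.7423 -0.0378  0.5967  1.5845  0.0217  1.5801  1.5427] 17.2
```

View pics/a13c.png

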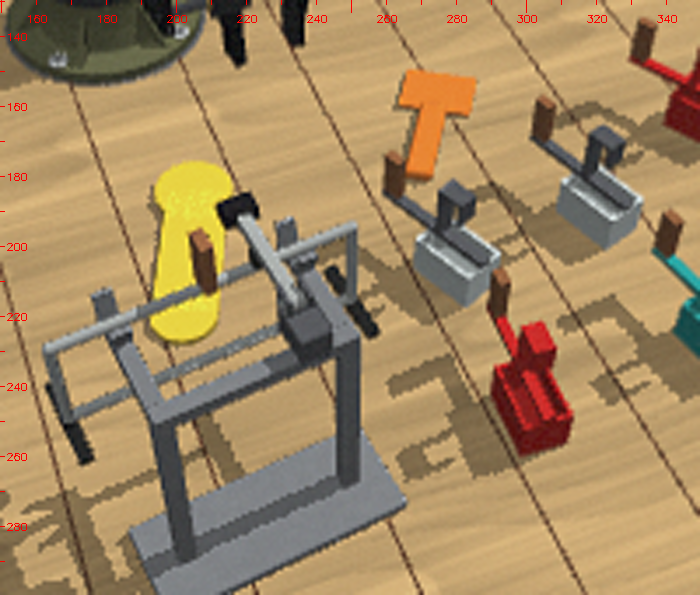

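View pics/s13c.png

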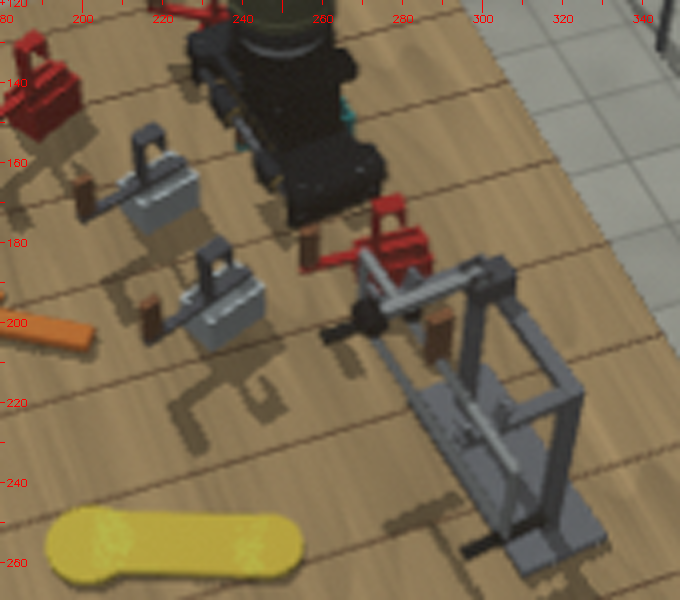

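The clamp is shut on the bar and the trapeze hangs in both cups. Next I'll hover at planter 1's grip with yaw +17°.

>>> move_arm:
  moves:
    - [-2, 3, 0, 0, 0, 3, 5]
    - [-4, 6, -3, 0, 0, 8, 5]
    - [-6, 9, -6, 0, 0, 13, 5]
    - [-8.7, 13, -10, 0, 0, 17, 5]
    - [-8.7, 14.6, -13, 0, 0, 17, 5]
    - [-8.7, 14.6, -13, 0, 0, 17, 5]
    - [-8.7, 14.6, -13, 0, 0, 17, 5]
    - [-8.7, 14.6, -13, 0, 0, 17, 5]

```text
time_s: 17.97
tool_pos: [0.422, 0.1901, 0.2214]
orientation: [-3.14, -0.001, -2.718]
contact_force: [0.2, 0.1, 0.2]
opening: 0.0501
```

```bash
python3 - <<'E'
from h import *
np.set_printoptions(precision=4,suppress=True)
s=manip.state();print(s['tool_pos'],s['orientation'],s['contact_force'],s['opening'],s['q'],s['time_s'])
c=snap('wrist','w14');cv2.imwrite('pics/w14b.png',cv2.resize(c['img'][:,:,::-1],(800,600),interpolation=cv2.INTER_CUBIC))
c=snap('scene','a14');crop(c,'a14c',150,130,350,300,3.5)
c=snap('side','s14');crop(c,'s14c',180,120,350,270,4)
E
```

```text
[0.422  0.1901 0.2214] [-3.14   -0.0009 -2.718 ] [0.243  0.0585 0.2322] 0.05008630292545127 [-0.9055 -0.0981  0.4     1.9065  0.0408  1.3266  1.4772] 17.9667
```

View pics/w14b.png

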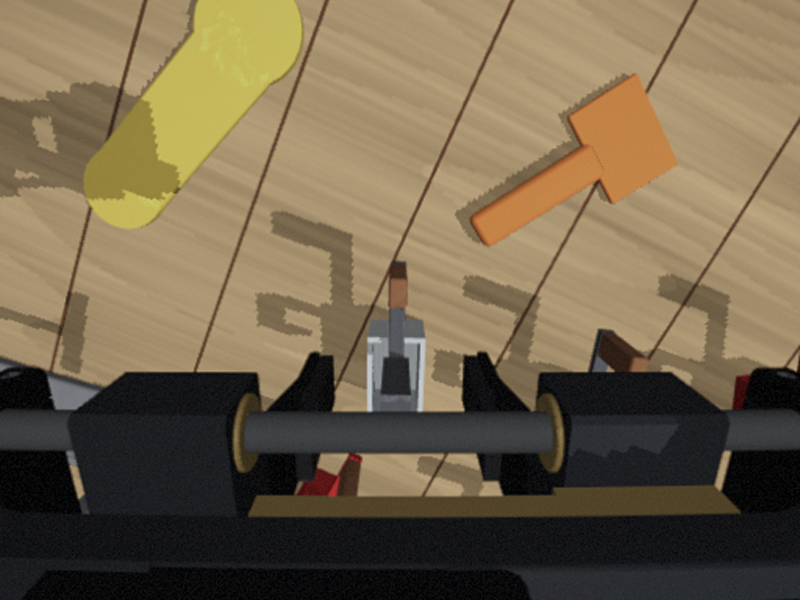

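View pics/a14c.png

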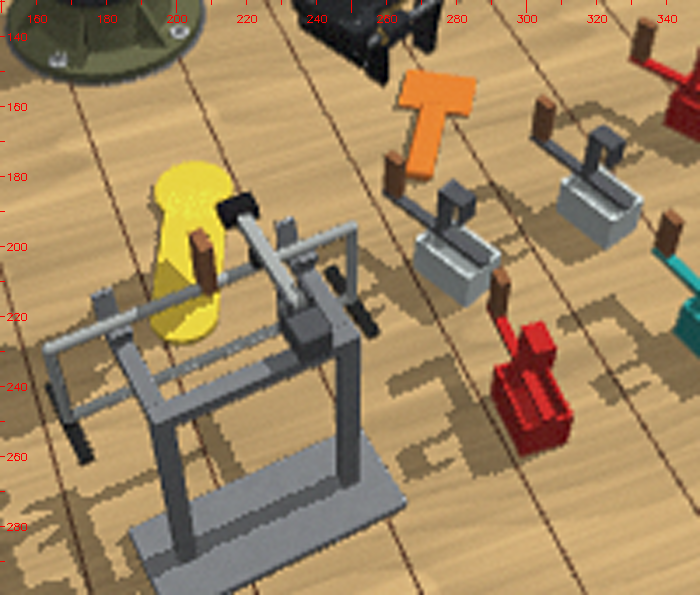

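View pics/s14c.png

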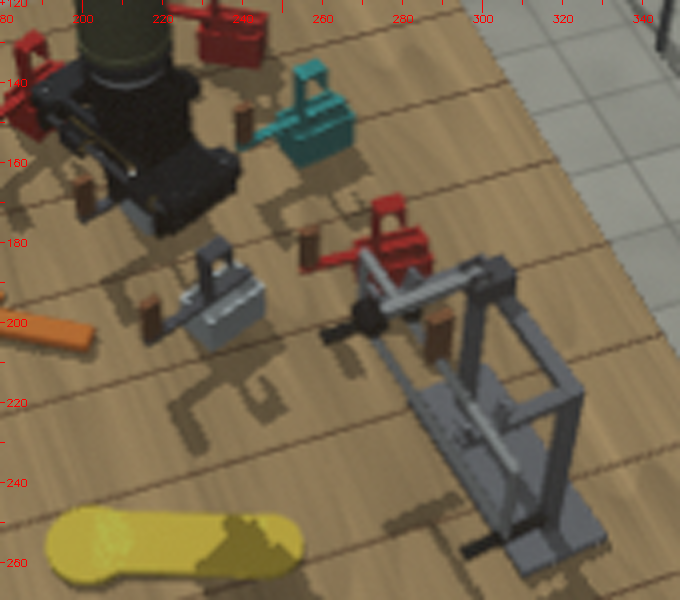

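```bash
python3 - <<'E'
from h import *
np.set_printoptions(precision=4,suppress=True)
w=load('w14');a=load('a14');s=load('s14');k=1/1.5625
f=lambda u,v:(u*k-.3,v*k-.3)
g=onz(w,*f(398.5,292),.103);print('tab',g, onz(a,262.5,174.7,.103),onz(s,216.5,195,.103))
h=onz(w,*f(396.5,376),.115);print('crown?',h, onz(a,280,183.5,.115),onz(s,233,181.5,.115))
print('bar',onz(w,*f(397.5,310),.053),onz(w,*f(397,350),.053))
print('tray',onz(w,*f(369,340),.045),onz(w,*f(425,340),.045))
print('trap ends',onz(a,164,229.5,.225),onz(a,251,194.5,.225), 'tabtop',onz(a,207.5,197.5,.28))
print('trap low',onz(a,170,249,.135),onz(a,248,215,.135))
E
```

```text
tab [0.4205 0.1887 0.103 ] [0.4235 0.1861 0.103 ] [0.419  0.1853 0.103 ]
crown? [0.4692 0.2093 0.115 ] [0.4909 0.2191 0.115 ] [0.4939 0.2169 0.115 ]
bar [0.4462 0.1994 0.053 ] [0.4761 0.2124 0.053 ]
tray [0.4805 0.19   0.045 ] [0.4622 0.2305 0.045 ]
trap ends [ 0.6218 -0.1691  0.225 ] [0.5909 0.0792 0.225 ] tabtop [ 0.6057 -0.045   0.28  ]
trap low [ 0.6221 -0.1681  0.135 ] [0.5889 0.071  0.135 ]
```

Planter 1's tab is at (0.4215, 0.188) with yaw about 24°. I'll tilt the tool 15° so the body leans back from the clamp later, then descend.

>>> move_arm:
  moves:
    - [0, 0, 0, 2, -4.5, 0, 5]
    - [0, 0, -1, 4, -9, 0, 5]
    - [0.2, -0.1, -2, 6.1, -13.7, 0, 5]
    - [0.2, -0.1, -5, 6.1, -13.7, 0, 5]
    - [0.2, -0.1, -8, 6.1, -13.7, 0, 4.5]
    - [0.2, -0.1, -8, 6.1, -13.7, 0, 4.5]
    - [0.2, -0.1, -8, 6.1, -13.7, 0, 4.5]

```text
time_s: 18.7
tool_pos: [0.4243, 0.1888, 0.1418]
orientation: [-3.14, 0.261, -2.72]
contact_force: [0.9, -0.6, 0.2]
opening: 0.046
```

```bash
python3 - <<'E'
from h import *
np.set_printoptions(precision=4,suppress=True)
s=manip.state();print(s['tool_pos'],s['orientation'],s['contact_force'],s['opening'],s['q'],s['time_s'])
from scipy.spatial.transform import Rotation as R
print(R.from_euler('xyz',s['orientation']).as_matrix())
c=snap('wrist','w15');cv2.imwrite('pics/w15b.png',cv2.resize(c['img'][:,:,::-1],(800,600),interpolation=cv2.INTER_CUBIC))
c=snap('side','s15');crop(c,'s15c',180,120,350,270,4)
E
```

```text
[0.4243 0.1888 0.1418] [-3.1402  0.261  -2.7204] [ 0.941  -0.5899  0.2192] 0.045990391158901515 [-0.8457 -0.2456  0.3141  2.2159  0.1335  0.9036  1.3919] 18.7
[[-0.8817 -0.4085  0.236 ]
 [-0.395   0.9127  0.1042]
 [-0.258  -0.0013 -0.9661]]
```

View pics/w15b.png

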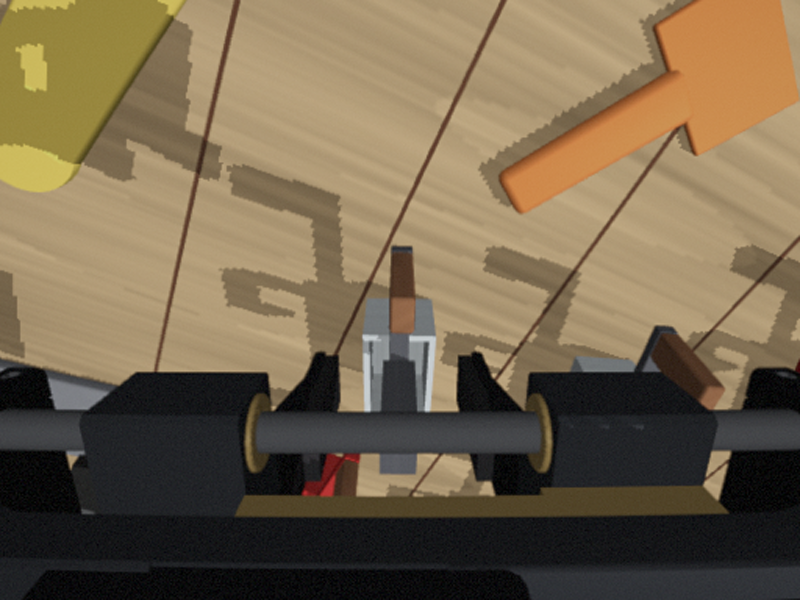

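View pics/s15c.png

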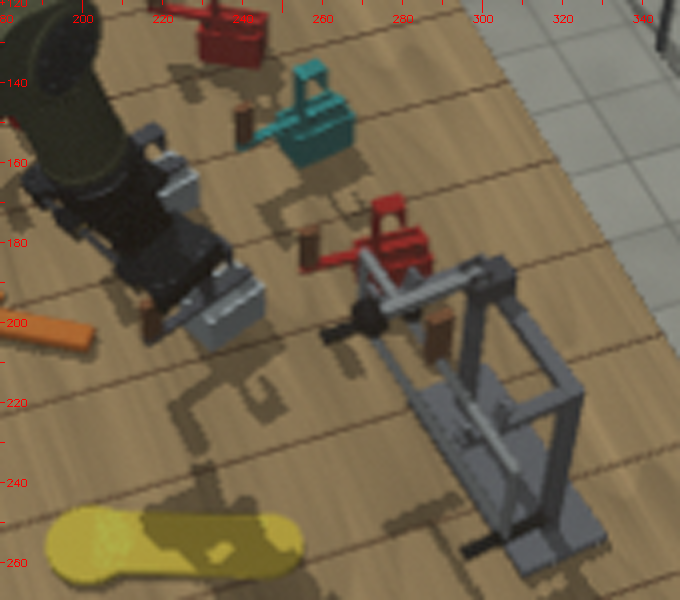

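>>> move_arm:
  moves:
    - [0, 0, -2, 0, 0, 0, 4.5]
    - [0, 0, -4, 0, 0, 0, 4.5]
    - [0, 0, -6, 0, 0, 0, 4.5]
    - [0, 0, -7.5, 0, 0, 0, 4.5]
    - [0, 0, -7.5, 0, 0, 0, 4.5]
    - [0, 0, -7.5, 0, 0, 0, 4.5]

```text
time_s: 19.3
tool_pos: [0.425, 0.1906, 0.068]
orientation: [-3.141, 0.264, -2.718]
contact_force: [0.7, -0.0, 0.2]
opening: 0.0451
```

```bash
python3 - <<'E'
from h import *
np.set_printoptions(precision=4,suppress=True)
s=manip.state();print(s['tool_pos'],s['orientation'],s['contact_force'],s['opening'],s['q'],s['time_s'])
c=snap('wrist','w16');cv2.imwrite('pics/w16b.png',cv2.resize(c['img'][:,:,::-1],(800,600),interpolation=cv2.INTER_CUBIC))
E
```

```text
[0.425  0.1906 0.068 ] [-3.1407  0.2637 -2.7185] [ 0.679  -0.0338  0.1507] 0.04509749072226658 [-0.8522 -0.1392  0.3417  2.2996  0.1062  0.7128  1.4151] 19.3
```

View pics/w16b.png

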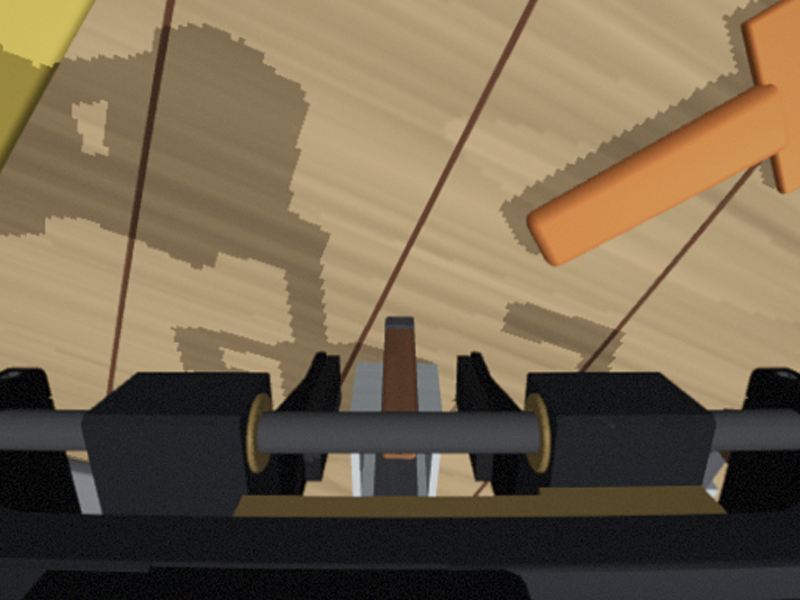

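The tab is centred. I'll close and lift slightly.

>>> move_arm:
  moves:
    - [0, 0, 0, 0, 0, 0, 0.8]
    - [0, 0, 0, 0, 0, 0, 0.8]
    - [0, 0, 0, 0, 0, 0, 0.8]
    - [0, 0, 0, 0, 0, 0, 0.8]
    - [0, 0, 0, 0, 0, 0, 0.8]
    - [0, 0, 0, 0, 0, 0, 0.8]
    - [0, 0, 0, 0, 0, 0, 0.8]
    - [0, 0, 0, 0, 0, 0, 0.8]
    - [0, 0, 0, 0, 0, 0, 0.8]
  squeeze: 45

```text
time_s: 20.1
tool_pos: [0.4238, 0.1901, 0.0664]
orientation: [-3.141, 0.262, -2.718]
contact_force: [-1.2, -0.5, 1.6]
opening: 0.0119
```

>>> move_arm:
  moves:
    - [0, 0, 1, 0, 0, 0, 0.8]
    - [0, 0, 3, 0, 0, 0, 0.8]
    - [0, 0, 6, 0, 0, 0, 0.8]
    - [0, 0, 8.5, 0, 0, 0, 0.8]
    - [0, 0, 10, 0, 0, 0, 0.8]
    - [0, 0, 10, 0, 0, 0, 0.8]
    - [0, 0, 10, 0, 0, 0, 0.8]

```text
time_s: 20.68
tool_pos: [0.4238, 0.1901, 0.1664]
orientation: [-3.141, 0.262, -2.718]
contact_force: [0.7, -0.3, -1.2]
opening: 0.0119
```

```bash
python3 - <<'E'
from h import *
np.set_printoptions(precision=4,suppress=True)
s=manip.state();print(s['tool_pos'],s['orientation'],s['contact_force'],s['opening'],s['q'],s['time_s'])
c=snap('scene','a17');crop(c,'a17c',200,110,350,260,4)
c=snap('side','s17');crop(c,'s17c',160,120,300,250,4.5)
E
```

```text
[0.4238 0.1901 0.1664] [-3.1408  0.2623 -2.7184] [ 0.7313 -0.2663 -1.2098] 0.01186399218788354 [-0.8321 -0.2701  0.2923  2.1834  0.1319  0.9598  1.3925] 20.6833
```

View pics/a17c.png

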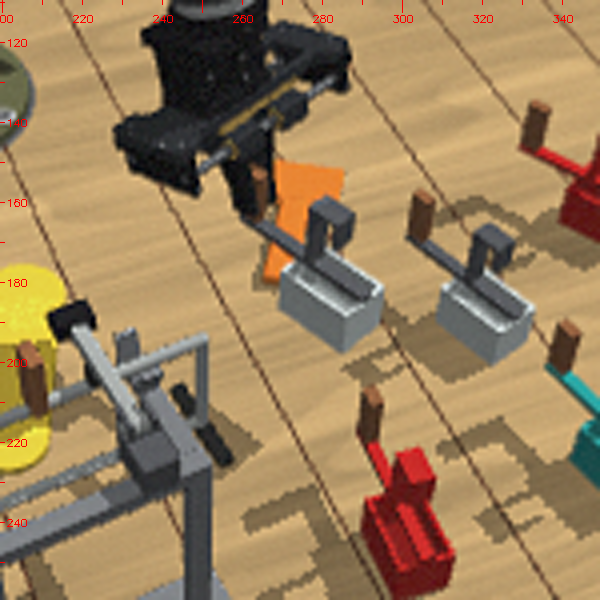

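View pics/s17c.png

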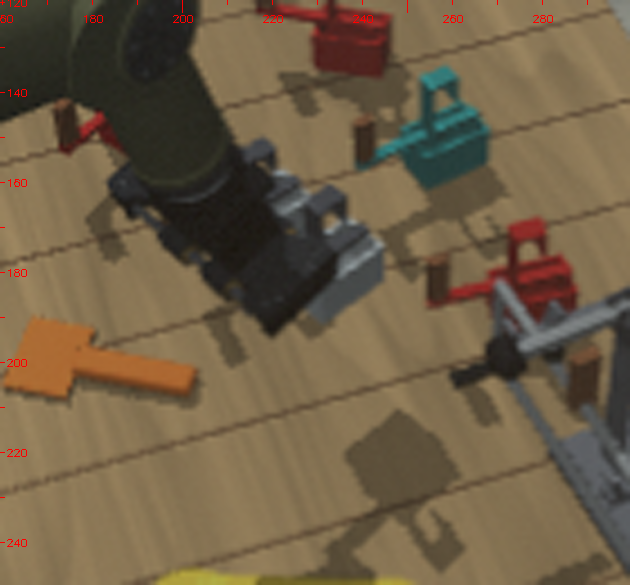

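```bash
python3 - <<'E'
from h import *
np.set_printoptions(precision=4,suppress=True)
a=load('a17');s=load('s17')
print(proj(a,[[.4215,.188,.203],[.4934,.2175,.215]]))
print(onz(a,282.5,160.8,.215), two(a,(282.8,161),s,(232.3,163.5)))
E
```

```text
[[263.712  151.8779]
 [281.9534 161.6644]]
[0.4906 0.2206 0.215 ] (array([0.4946, 0.218 , 0.2159]), np.float64(0.004902973536200278))
```

The held planter is level. I'll check the red planter's tab position before crossing to the front of the stand.

```bash
python3 - <<'E'
from h import *
np.set_printoptions(precision=4,suppress=True)
a=load('a17');s=load('s17')
print('red tab top',onz(a,200+371/4,110+392/4,.103),onz(s,160+438/4.5,120+258/4.5,.103))
print('knob',onz(a,200+72/4,110+320/4,.248))
print('skid +y front', onz(a,244.5,206.5,.13))
E
```

```text
red tab top [0.5896 0.2189 0.103 ] [0.5903 0.215  0.103 ]
knob [ 0.5628 -0.0053  0.248 ]
skid +y front [0.5512 0.0742 0.13  ]
```

>>> move_arm:
  moves:
    - [0.4, -2, -1, 0, 0, -3.5, 0.8]
    - [0.8, -4, -2, 0, 0, -7, 0.8]
    - [1.2, -6, -3, 0, 0, -10.5, 0.8]
    - [1.7, -8.5, -3.6, 0, 0, -14, 0.8]
    - [2.3, -11, -3.6, 0, 0, -17.1, 0.8]
    - [2.3, -11, -3.6, 0, 0, -17.1, 0.8]
    - [2.3, -11, -3.6, 0, 0, -17.1, 0.8]

```text
time_s: 21.37
tool_pos: [0.4458, 0.0788, 0.1286]
orientation: [-3.14, 0.259, -3.019]
contact_force: [0.0, -0.7, -0.7]
opening: 0.0115
```

```bash
python3 - <<'E'
from h import *
np.set_printoptions(precision=4,suppress=True)
s=manip.state();print(s['tool_pos'],s['orientation'],s['contact_force'],s['opening'],s['q'],s['time_s'])
c=snap('scene','a18');crop(c,'a18c',150,110,300,260,4)
E
```

```text
[0.4458 0.0788 0.1286] [-3.14    0.2587 -3.0188] [ 0.0358 -0.6538 -0.7207] 0.011534834073717784 [-0.6852 -0.2677  0.3719  2.2548  0.1886  0.89    1.2795] 21.3667
```

View pics/a18c.png

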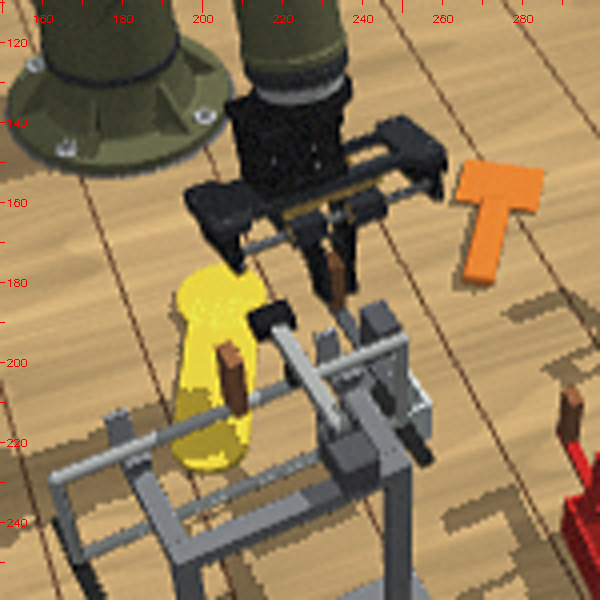

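>>> move_arm:
  moves:
    - [0.3, -2.5, 0, 0, 0, 0, 0.8]
    - [0.7, -5.2, 0, 0, 0, 0, 0.8]
    - [1.0, -8, 0, 0, 0, 0, 0.8]
    - [1.4, -10.8, 0, 0, 0, 0, 0.8]
    - [1.7, -13.6, 0, 0, 0, 0, 0.8]
    - [2.1, -16.3, 0, 0, 0, 0, 0.8]
    - [2.4, -18.6, 0, 0, 0, 0, 0.8]
    - [2.4, -18.6, 0, 0, 0, 0, 0.8]
    - [2.4, -18.6, 0, 0, 0, 0, 0.8]
    - [2.4, -18.6, 0, 0, 0, 0, 0.8]

```text
time_s: 22.25
tool_pos: [0.4705, -0.1044, 0.1298]
orientation: [-3.141, 0.261, -3.015]
contact_force: [-0.5, 0.5, -1.6]
opening: 0.012
```

```bash
python3 - <<'E'
from h import *
np.set_printoptions(precision=4,suppress=True)
s=manip.state();print(s['tool_pos'],s['orientation'],s['contact_force'],s['opening'],s['q'],s['time_s'])
c=snap('scene','a19');crop(c,'a19c',150,130,270,260,4.5)
c=snap('side','s19');crop(c,'s19c',220,140,340,260,5)
E
```

```text
[ 0.4705 -0.1044  0.1298] [-3.1408  0.2607 -3.0146] [-0.4649  0.5114 -1.5565] 0.01196466496842812 [-0.5464 -0.2379  0.7076  2.1941  0.1037  0.8806  1.8081] 22.25
```

View pics/a19c.png

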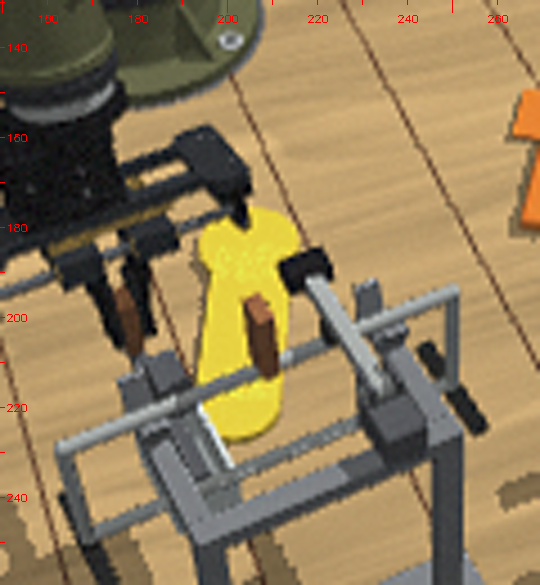

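View pics/s19c.png

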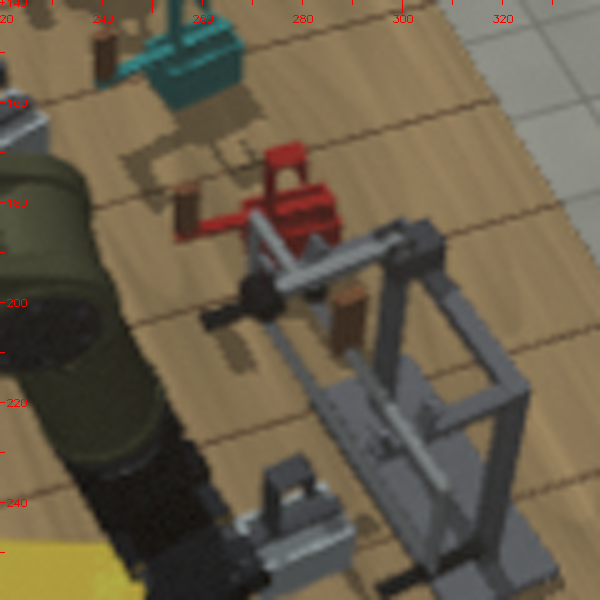

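```bash
python3 - <<'E'
from h import *
np.set_printoptions(precision=4,suppress=True)
a=load('a19');s=load('s19')
print(proj(a,[[.547,-.0961,.1784]]),proj(s,[[.547,-.0961,.1784]]))
print(onz(s,277.8,233,.1784),onz(a,186,211,.1784))
# crown corners side: front-left etc
for p in [(220+264/5,140+472/5),(220+296/5,140+453/5),(220+314/5,140+462/5),(220+282/5,140+484/5)]: print(onz(s,*p,.1784))
E
```

```text
[[186.7742 211.3332]] [[277.5052 233.2701]]
[ 0.5483 -0.0954  0.1784] [ 0.5451 -0.0978  0.1784]
[ 0.531  -0.095   0.1784]
[ 0.5561 -0.0882  0.1784]
[ 0.5645 -0.0988  0.1784]
[ 0.5386 -0.1077  0.1784]
```

The measured hook agrees with the prediction to about 1 mm. I'll advance 65 mm along the stand's x, so the tip passes over the lower bar.

>>> move_arm:
  moves:
    - [1, 0.1, 0, 0, 0, 0, 0.8]
    - [2, 0.25, 0, 0, 0, 0, 0.8]
    - [3, 0.4, 0, 0, 0, 0, 0.8]
    - [4, 0.5, 0, 0, 0, 0, 0.8]
    - [5, 0.65, 0, 0, 0, 0, 0.8]
    - [6, 0.75, 0, 0, 0, 0, 0.8]
    - [6.5, 0.8, 0, 0, 0, 0, 0.8]
    - [6.5, 0.8, 0, 0, 0, 0, 0.8]
    - [6.5, 0.8, 0, 0, 0, 0, 0.8]

```text
time_s: 23.1
tool_pos: [0.5353, -0.0973, 0.1299]
orientation: [-3.14, 0.261, -3.015]
contact_force: [-0.9, 0.0, -1.2]
opening: 0.0118
```

```bash
python3 - <<'E'
from h import *
np.set_printoptions(precision=4,suppress=True)
s=manip.state();print(s['tool_pos'],s['orientation'],s['contact_force'],s['opening'],s['q'],s['time_s'])
c=snap('scene','a20');crop(c,'a20c',150,150,270,260,5)
c=snap('side','s20');crop(c,'s20c',250,170,340,270,6)
c=snap('wrist','w20');cv2.imwrite('pics/w20b.png',cv2.resize(c['img'][:,:,::-1],(800,600),interpolation=cv2.INTER_CUBIC))
E
```

```text
[ 0.5353 -0.0973  0.1299] [-3.1404  0.2605 -3.0154] [-0.931   0.0352 -1.2269] 0.011767488676787513 [-0.6    -0.0482  0.776   2.0709 -0.0565  0.8569  1.9083] 23.1
```

View pics/a20c.png

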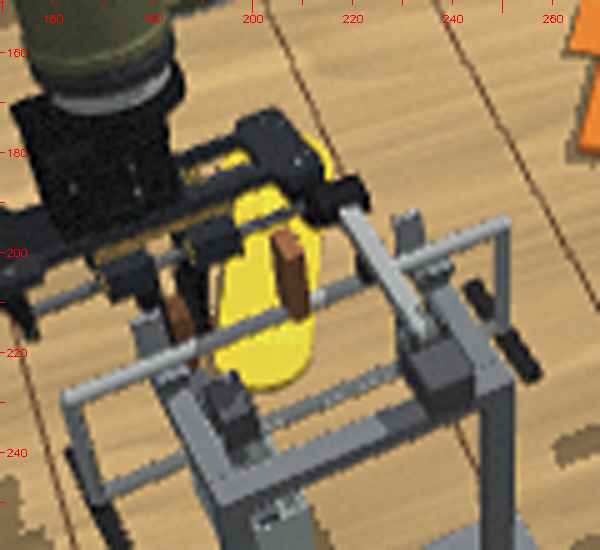

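View pics/s20c.png

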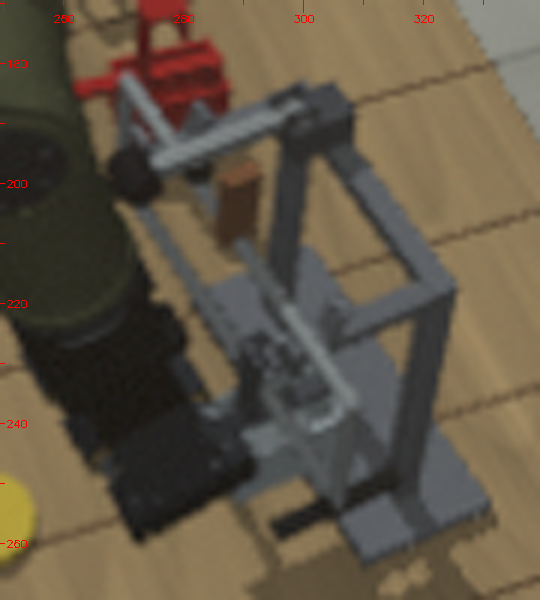

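View pics/w20b.png

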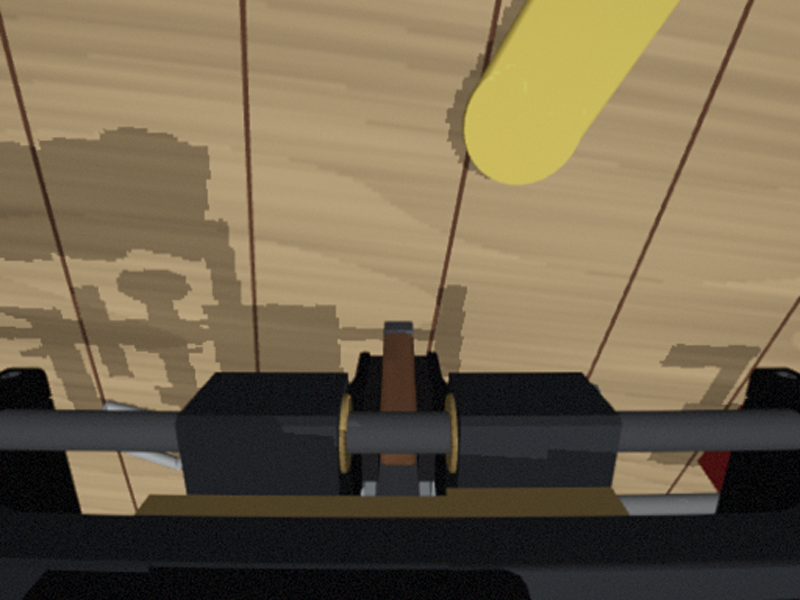

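The bar is inside the slot in the images, with the hook predicted within about 1 mm of the bar axis. I'll lower it.

>>> move_arm:
  moves:
    - [0, 0, -0.5, 0, 0, 0, 0.8]
    - [0, 0, -1, 0, 0, 0, 0.8]
    - [0, 0, -1.5, 0, 0, 0, 0.8]
    - [0, 0, -2, 0, 0, 0, 0.8]
    - [0, 0, -2.4, 0, 0, 0, 0.8]
    - [0, 0, -2.8, 0, 0, 0, 0.8]
    - [0, 0, -3.0, 0, 0, 0, 0.8]
    - [0, 0, -3.0, 0, 0, 0, 0.8]

```text
time_s: 23.92
tool_pos: [0.5353, -0.098, 0.0996]
orientation: [-3.14, 0.261, -3.017]
contact_force: [0.4, -0.1, -1.4]
opening: 0.0117
```

```bash
python3 - <<'E'
from h import *
np.set_printoptions(precision=4,suppress=True)
s=manip.state();print(s['tool_pos'],s['orientation'],s['contact_force'],s['opening'],s['time_s'])
c=snap('scene','a21');crop(c,'a21c',150,150,270,260,5)
E
```

```text
[ 0.5353 -0.098   0.0996] [-3.1404  0.2605 -3.0168] [ 0.3848 -0.0699 -1.4175] 0.011698159026137182 23.9167
```

View pics/a21c.png

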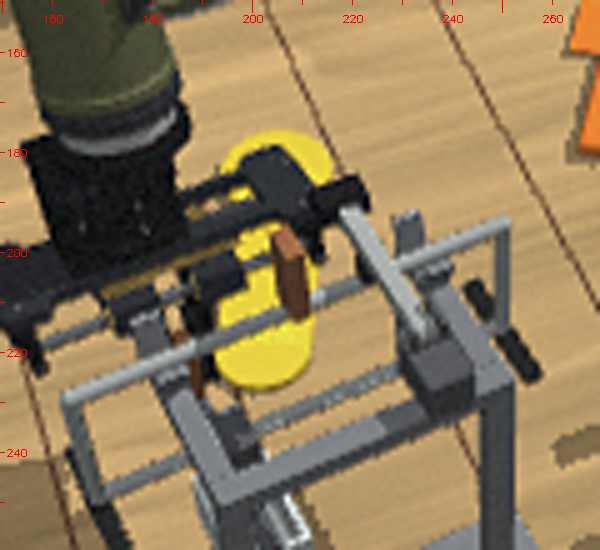

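Still hanging free, with 1–4 mm to go. I'll ease it down until I see contact.

>>> move_arm:
  moves:
    - [0, 0, -0.15, 0, 0, 0, 0.8]
    - [0, 0, -0.3, 0, 0, 0, 0.8]
    - [0, 0, -0.3, 0, 0, 0, 0.8]

```text
time_s: 24.22
tool_pos: [0.5357, -0.0979, 0.0972]
orientation: [-3.141, 0.262, -3.017]
contact_force: [0.5, -0.6, -0.8]
opening: 0.012
```

>>> move_arm:
  moves:
    - [0, 0, -0.1, 0, 0, 0, 0.8]
    - [0, 0, -0.2, 0, 0, 0, 0.8]
    - [0, 0, -0.2, 0, 0, 0, 0.8]

```text
time_s: 24.47
tool_pos: [0.5367, -0.0979, 0.096]
orientation: [-3.14, 0.264, -3.017]
contact_force: [0.1, 0.1, 2.4]
opening: 0.0115
```

Contact reads about 3.5 N, so the hook carries the load. I'll open and back out along the tool axis.

>>> move_arm:
  moves:
    - [0, 0, 0, 0, 0, 0, 2]
    - [0, 0, 0, 0, 0, 0, 2.8]
    - [0, 0, 0, 0, 0, 0, 2.8]
    - [0, 0, 0, 0, 0, 0, 2.8]
    - [-0.3, 0, 1, 0, 0, 0, 2.8]
    - [-0.8, -0.1, 3, 0, 0, 0, 2.8]
    - [-1.6, -0.2, 5.5, 0, 0, 0, 2.8]
    - [-3.5, -0.4, 7, 0, 0, 0, 2.8]
    - [-6, -0.6, 8, 0, 0, 0, 2.8]
    - [-7, 0, 9, 0, 0, 0, 2.8]
    - [-7, 0, 9, 0, 0, 0, 2.8]

```text
time_s: 25.38
tool_pos: [0.4651, -0.0977, 0.1869]
orientation: [-3.141, 0.264, -3.017]
contact_force: [0.5, 0.4, -0.2]
opening: 0.0281
```

```bash
python3 - <<'E'
from h import *
np.set_printoptions(precision=4,suppress=True)
s=manip.state();print(s['tool_pos'],s['orientation'],s['contact_force'],s['opening'],s['q'],s['time_s'])
c=snap('scene','a22');crop(c,'a22c',150,130,350,300,3.8)
c=snap('side','s22');crop(c,'s22c',180,120,340,270,4.5)
c=snap('wrist','w22');cv2.imwrite('pics/w22b.png',cv2.resize(c['img'][:,:,::-1],(800,600),interpolation=cv2.INTER_CUBIC))
E
```

```text
[ 0.4651 -0.0977  0.1869] [-3.1409  0.2641 -3.0172] [ 0.5245  0.3999 -0.1894] 0.028083008400734848 [-0.4309 -0.2987  0.5548  2.1316  0.1088  1.0103  1.7731] 25.3833
```

View pics/a22c.png

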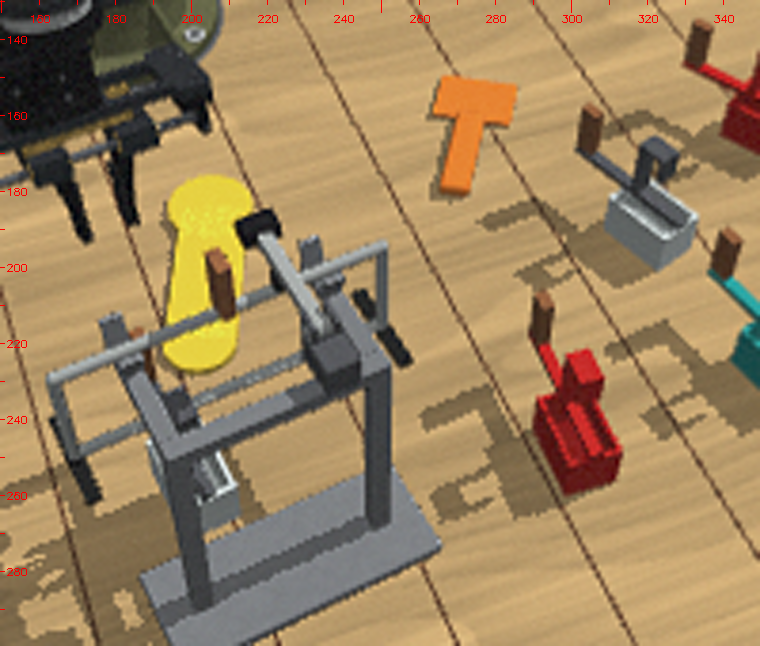

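View pics/s22c.png

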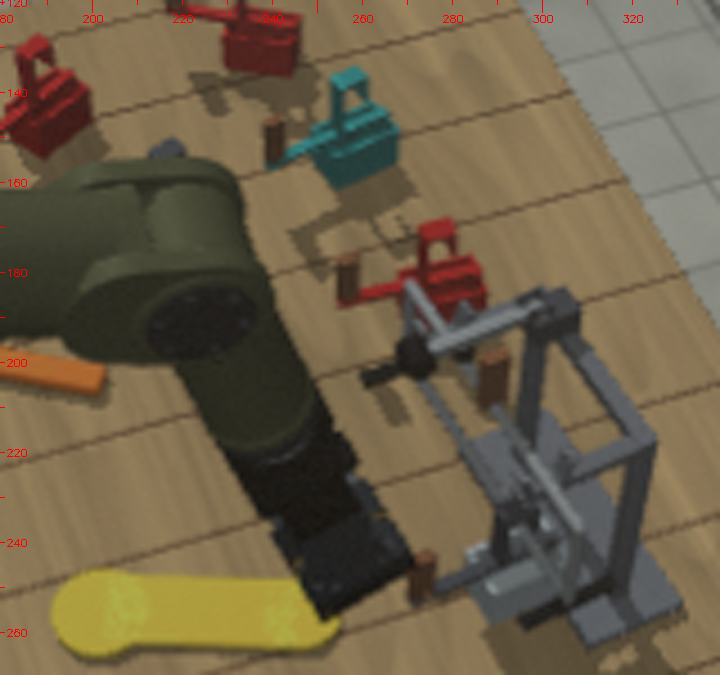

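View pics/w22b.png

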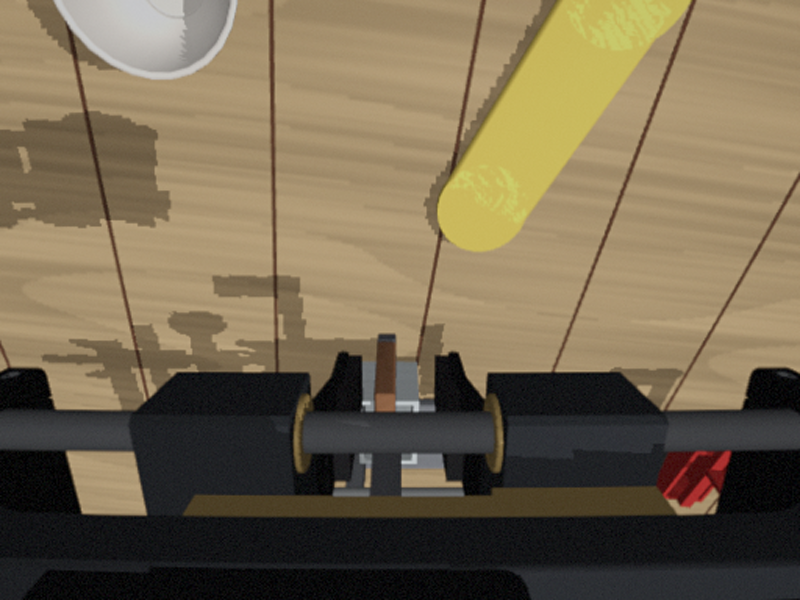

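Planter 1 hangs on the lower bar and the clamp is shut. Joint 2 is near its limit, so I'll undo the tilt while rising and go over to planter 2.

>>> move_arm:
  moves:
    - [0, 0, 3, -0.6, 5, 0, 5]
    - [1, 1, 6, -1.3, 10, 0, 5]
    - [2, 2, 10, -1.9, 15, 0, 5]
    - [3, 4, 13, -1.9, 15, 0, 5]
    - [3, 8, 14, -1.9, 15, 0, 5]
    - [3, 12, 14, -1.9, 15, 0, 5]
    - [3, 16, 14, -1.9, 15, 0, 5]
    - [2, 20, 14, -1.9, 15, 0, 5]
    - [1, 24, 14, -1.9, 15, 0, 5]
    - [-1, 28, 13, -1.9, 15, 0, 5]
    - [-2, 32, 12, -1.9, 15, 0, 5]
    - [-3, 36, 10, -1.9, 15, 0, 5]

```text
time_s: 26.53
tool_pos: [0.4376, 0.2574, 0.2893]
orientation: [-3.141, 0.0, -3.015]
contact_force: [1.1, 0.0, -0.7]
opening: 0.0498
```

```bash
python3 - <<'E'
from h import *
np.set_printoptions(precision=4,suppress=True)
s=manip.state();print(s['tool_pos'],s['orientation'],s['contact_force'],s['opening'],s['q'],s['time_s'])
E
```

```text
[0.4376 0.2574 0.2893] [-3.1414  0.0002 -3.015 ] [ 1.0769  0.0057 -0.683 ] 0.04979044175605589 [-0.7997 -0.0133  0.2138  1.6995  0.0031  1.455   1.1111] 26.5333
```

>>> move_arm:
  moves:
    - [-1, 3, -2, 0, 0, 4, 5]
    - [-2, 6, -4, 0, 0, 8, 5]
    - [-3, 9.2, -6.5, 0, 0, 11.8, 5]
    - [-3, 9.2, -6.9, 0, 0, 11.8, 5]
    - [-3, 9.2, -6.9, 0, 0, 11.8, 5]
    - [-3, 9.2, -6.9, 0, 0, 11.8, 5]

```text
time_s: 27.03
tool_pos: [0.4081, 0.3459, 0.2191]
orientation: [-3.138, -0.003, -2.811]
contact_force: [0.7, -1.2, -0.3]
opening: 0.0496
```

```bash
python3 - <<'E'
from h import *
np.set_printoptions(precision=4,suppress=True)
s=manip.state();print(s['tool_pos'],s['orientation'],s['contact_force'],s['opening'],s['q'],s['time_s'])
c=snap('wrist','w23');cv2.imwrite('pics/w23b.png',cv2.resize(c['img'][:,:,::-1],(800,600),interpolation=cv2.INTER_CUBIC))
c=snap('scene','a23');crop(c,'a23c',150,130,350,300,3.8)
E
```

```text
[0.4081 0.3459 0.2191] [-3.1381 -0.0032 -2.8108] [ 0.661  -1.1659 -0.2708] 0.04957978598174181 [-0.8801  0.0802  0.1336  1.7437 -0.0091  1.3227  1.1569] 27.0333
```

View pics/w23b.png

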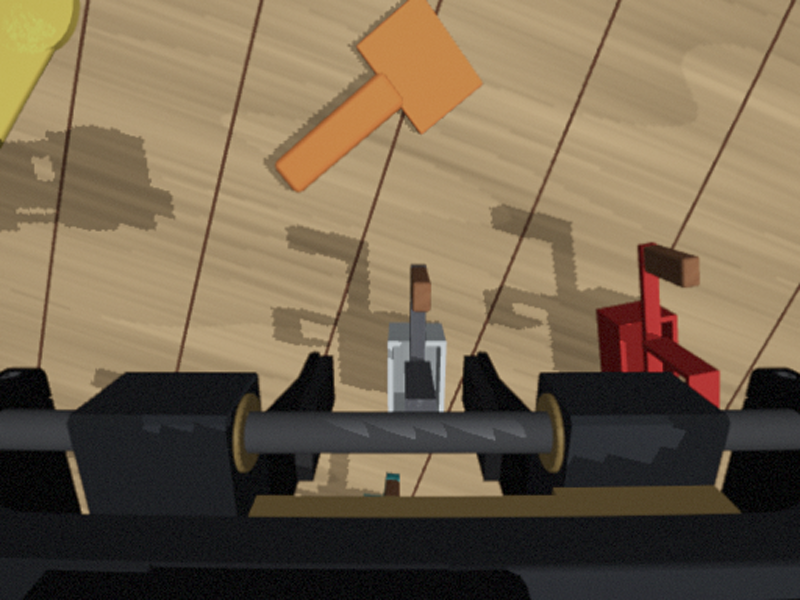

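View pics/a23c.png

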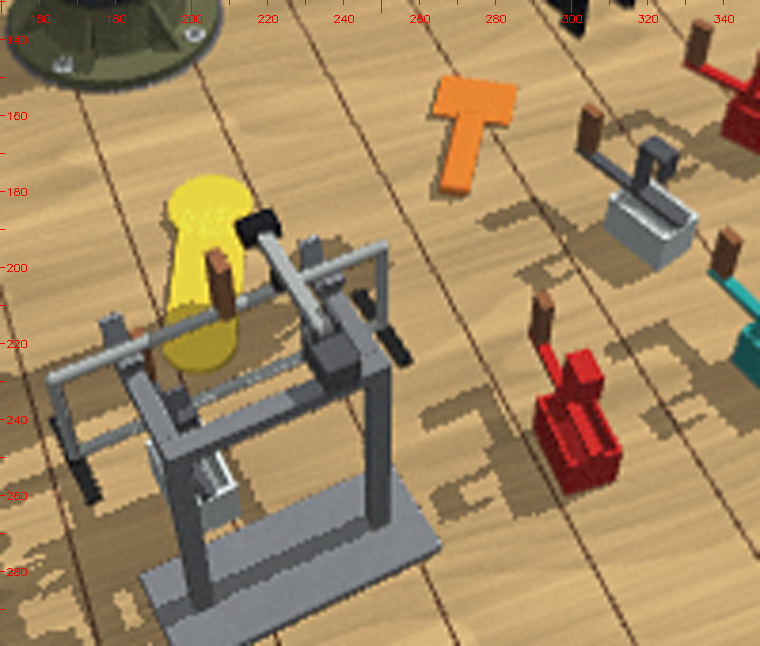

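```bash
python3 - <<'E'
from h import *
np.set_printoptions(precision=4,suppress=True)
w=load('w23');a=load('a23');k=1/1.5625
f=lambda u,v:(u*k-.3,v*k-.3)
print('tab',onz(w,*f(421.5,294),.103),onz(a,150+591/3.8,130+109/3.8,.103))
b1=onz(w,*f(418.3,316),.053);b2=onz(w,*f(418.3,352),.053);print('bar',b1,b2,np.degrees(np.arctan2(*(b2-b1)[[1,0]])))
l=onz(w,*f(390,344),.045);r=onz(w,*f(444,344),.045);print('tray',l,r,np.degrees(np.arctan2(*(r-l)[[1,0]]))-90)
print('crown',onz(a,150+660/3.8,130+147/3.8,.115))
print('red tab',onz(w,*f(690,271),.103))
print(manip.state()['tool_pos'])
E
```

```text
tab [0.4023 0.3583 0.103 ] [0.4052 0.3556 0.103 ]
bar [0.4315 0.3687 0.053 ] [0.4591 0.3786 0.053 ] 19.685643752743665
tray [0.463  0.3566 0.045 ] [0.4491 0.3968 0.045 ] 19.028932826726702
crown [0.4815 0.3837 0.115 ]
red tab [0.3329 0.5132 0.103 ]
[0.4091 0.3454 0.2207]
```

Planter 2's tab is at (0.4035, 0.3575) with yaw about 19.2°. I'll do the same tilted grasp.

>>> move_arm:
  moves:
    - [-0.1, 0.5, 0, 1.7, -4.8, 0.2, 5]
    - [-0.2, 1, -1, 3.4, -9.5, 0.2, 5]
    - [-0.3, 1.3, -3, 5, -14.2, 0.2, 5]
    - [-0.3, 1.3, -6, 5, -14.2, 0.2, 4.5]
    - [-0.3, 1.3, -8, 5, -14.2, 0.2, 4.5]
    - [-0.3, 1.3, -10, 5, -14.2, 0.2, 4.5]
    - [-0.3, 1.3, -10, 5, -14.2, 0.2, 4.5]
    - [-0.3, 1.3, -10, 5, -14.2, 0.2, 4.5]

```text
time_s: 27.8
tool_pos: [0.4056, 0.3582, 0.1204]
orientation: [-3.142, 0.261, -2.809]
contact_force: [-0.0, 0.3, 1.0]
opening: 0.045
```

```bash
python3 - <<'E'
from h import *
np.set_printoptions(precision=4,suppress=True)
s=manip.state();print(s['tool_pos'],s['orientation'],s['contact_force'],s['opening'],s['q'],s['time_s'])
c=snap('wrist','w24');cv2.imwrite('pics/w24b.png',cv2.resize(c['img'][:,:,::-1],(800,600),interpolation=cv2.INTER_CUBIC))
E
```

```text
[0.4056 0.3582 0.1204] [-3.1415  0.2605 -2.8095] [-0.0097  0.2994  0.9805] 0.04498189724439518 [-0.9309 -0.0006  0.0694  2.0596  0.1721  0.8638  0.9437] 27.8
```

View pics/w24b.png

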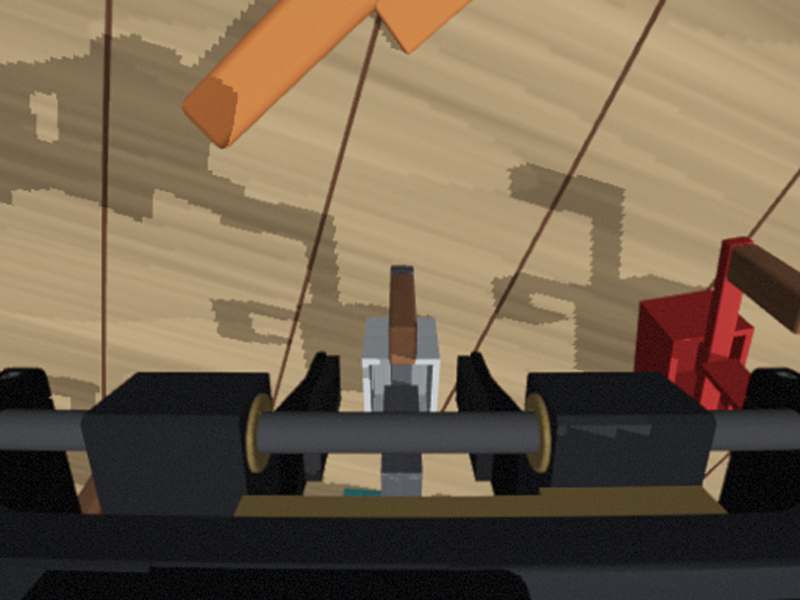

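>>> move_arm:
  moves:
    - [0, 0, -2, 0, 0, 0, 4.5]
    - [0, 0, -4, 0, 0, 0, 4.5]
    - [0, 0, -5.4, 0, 0, 0, 4.5]
    - [0, 0, -5.4, 0, 0, 0, 4.5]
    - [0, 0, -5.4, 0, 0, 0, 0.8]
    - [0, 0, -5.4, 0, 0, 0, 0.8]
    - [0, 0, -5.4, 0, 0, 0, 0.8]
    - [0, 0, -5.4, 0, 0, 0, 0.8]
    - [0, 0, -5.4, 0, 0, 0, 0.8]
    - [0, 0, -5.4, 0, 0, 0, 0.8]
    - [0, 0, -5.4, 0, 0, 0, 0.8]
    - [0, 0, -5.4, 0, 0, 0, 0.8]
  squeeze: 45

```text
time_s: 28.85
tool_pos: [0.4048, 0.3594, 0.0664]
orientation: [3.141, 0.261, -2.807]
contact_force: [-1.7, -0.9, 3.0]
opening: 0.0116
```

>>> move_arm:
  moves:
    - [0, 0, 0, 0, 0, 0, 0.8]
    - [0, 0, 1, 0, 0, 0, 0.8]
    - [0, 0, 3, 0, 0, 0, 0.8]
    - [0, 0, 6, 0, 0, 0, 0.8]
    - [0, 0, 8.5, 0, 0, 0, 0.8]
    - [0, 0, 10, 0, 0, 0, 0.8]
    - [0, 0, 10, 0, 0, 0, 0.8]
    - [0, 0, 10, 0, 0, 0, 0.8]

```text
time_s: 29.52
tool_pos: [0.4048, 0.3593, 0.1665]
orientation: [3.141, 0.261, -2.808]
contact_force: [0.4, 1.4, -2.1]
opening: 0.0114
```

```bash
python3 - <<'E'
from h import *
np.set_printoptions(precision=4,suppress=True)
s=manip.state();print(s['tool_pos'],s['orientation'],s['contact_force'],s['opening'],s['q'],s['time_s'])
c=snap('scene','a25');crop(c,'a25c',150,100,350,280,3.8)
P=[[.4035,.3575,.203],[.479,.384,.215]]
print(proj(c,P))
E
```

```text
[0.4048 0.3593 0.1665] [ 3.1406  0.2613 -2.8078] [ 0.4394  1.3972 -2.0593] 0.011439935811752809 [-0.9324 -0.0479  0.0668  2.0065  0.1632  0.962   0.9608] 29.5167
[[309.3092 135.9474]
 [328.1845 145.6211]]
```

View pics/a25c.png

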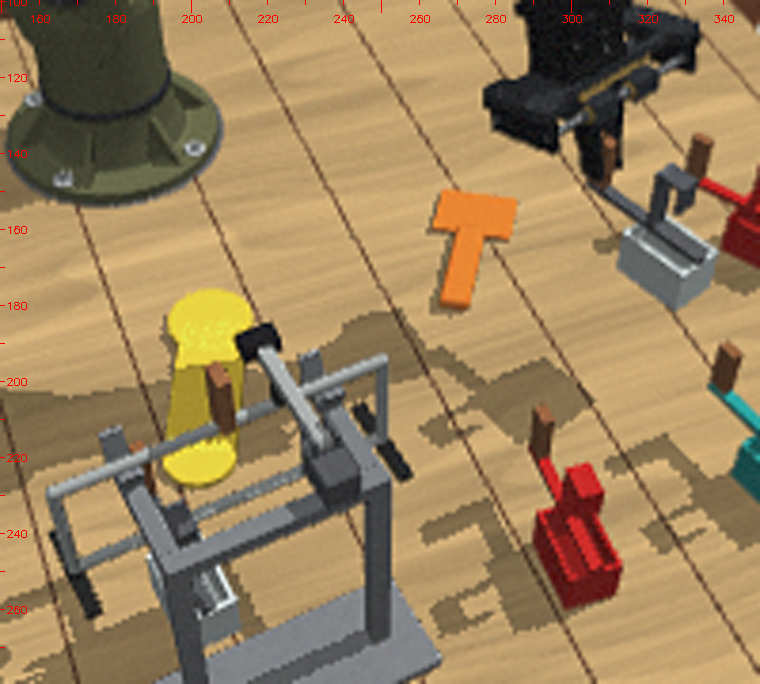

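Planter 2 is held level. I'll carry it to the front of the stand.

>>> move_arm:
  moves:
    - [0.4, -2.5, 0, 0, 0, 0, 0.8]
    - [0.9, -6, 0, 0, 0, -2, 0.8]
    - [1.4, -9.5, 0, 0, 0, -4, 0.8]
    - [1.9, -13, 0, 0, 0, -6, 0.8]
    - [2.4, -16.5, 0, 0, 0, -8, 0.8]
    - [2.9, -20, -1.5, 0, 0, -10, 0.8]
    - [3.4, -23.5, -3, 0, 0, -12, 0.8]
    - [3.8, -26, -3.6, 0, 0, -12, 0.8]
    - [4.1, -28, -3.6, 0, 0, -12, 0.8]
    - [4.1, -28, -3.6, 0, 0, -12, 0.8]
    - [4.1, -28, -3.6, 0, 0, -12, 0.8]

```text
time_s: 30.48
tool_pos: [0.4445, 0.078, 0.1282]
orientation: [-3.141, 0.257, -3.019]
contact_force: [0.0, 0.8, -1.3]
opening: 0.012
```

```bash
python3 - <<'E'
from h import *
np.set_printoptions(precision=4,suppress=True)
s=manip.state();print(s['tool_pos'],s['orientation'],s['contact_force'],s['opening'],s['q'],s['time_s'])
c=snap('scene','a26');crop(c,'a26c',150,110,300,260,4)
E
```

```text
[0.4445 0.078  0.1282] [-3.1415  0.2575 -3.0194] [ 0.0322  0.7808 -1.3316] 0.01202514350414652 [-0.6724 -0.2685  0.3627  2.2566  0.1828  0.8902  1.2858] 30.4833
```

View pics/a26c.png

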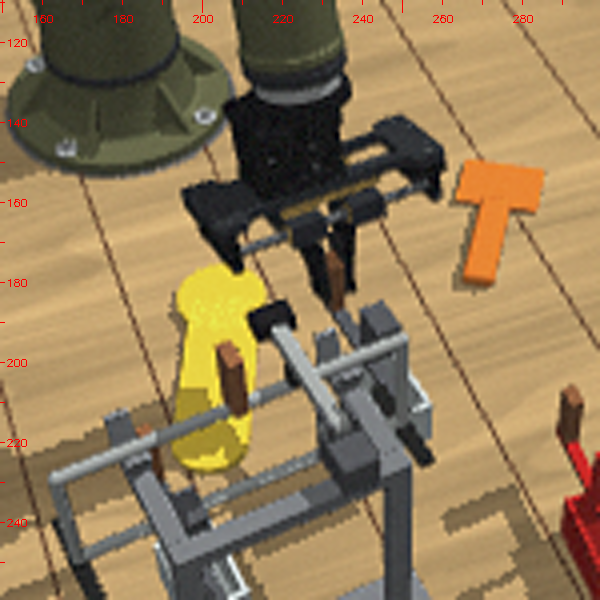

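>>> move_arm:
  moves:
    - [0.3, -2.2, 0, 0, 0, 0, 0.8]
    - [0.7, -4.7, 0, 0, 0, 0, 0.8]
    - [1.1, -7.2, 0, 0, 0, 0, 0.8]
    - [1.4, -9.4, 0, 0, 0, 0, 0.8]
    - [1.6, -11, 0, 0, 0, 0, 0.8]
    - [1.6, -11, 0, 0, 0, 0, 0.8]
    - [1.6, -11, 0, 0, 0, 0, 0.8]
    - [1.6, -11, 0, 0, 0, 0, 0.8]

```text
time_s: 31.2
tool_pos: [0.4615, -0.0292, 0.1297]
orientation: [3.141, 0.26, -3.015]
contact_force: [0.1, -0.4, -0.7]
opening: 0.0117
```

```bash
python3 - <<'E'
from h import *
np.set_printoptions(precision=4,suppress=True)
s=manip.state();print(s['tool_pos'],s['orientation'],s['contact_force'],s['opening'],s['q'],s['time_s'])
c=snap('scene','a27');crop(c,'a27c',170,160,250,260,6)
t=s['tool_pos'];X=t+np.array([.0775,.009,0]);X[2]=t[2]-.0664+.115
print(proj(c,[X]))
c=snap('side','s27');crop(c,'s27c',240,160,330,260,6)
print(proj(c,[X]),X)
E
```

```text
[ 0.4615 -0.0292  0.1297] [ 3.1415  0.2598 -3.0145] [ 0.1246 -0.3965 -0.664 ] 0.011651984228938005 [-0.576  -0.2726  0.547   2.2369  0.1487  0.8839  1.591 ] 31.2
[[211.9564 201.8685]]
[[266.9806 216.3119]] [ 0.539  -0.0202  0.1783]
```

View pics/a27c.png

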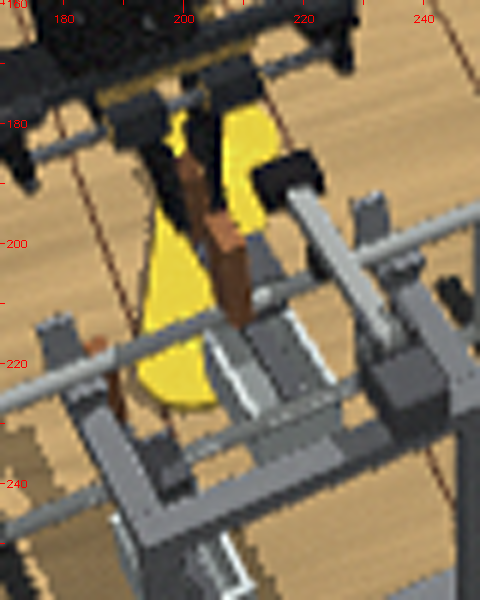

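View pics/s27c.png

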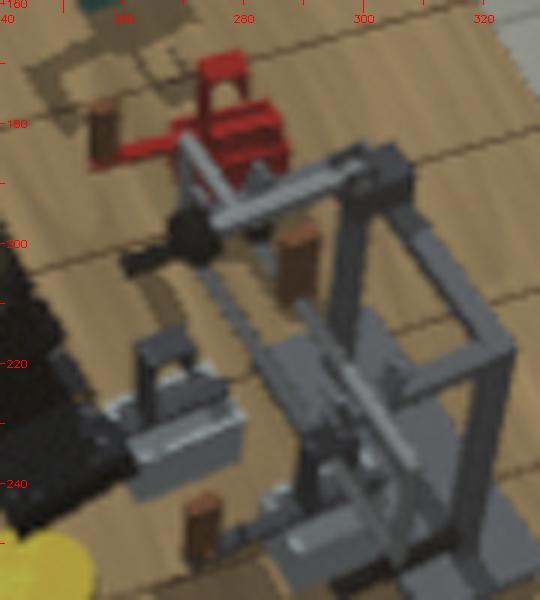

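The hook position matches the prediction (side view (267.2,216.5)). I'll advance 63 mm.

>>> move_arm:
  moves:
    - [1, 0.1, 0, 0, 0, 0, 0.8]
    - [2, 0.25, 0, 0, 0, 0, 0.8]
    - [3, 0.4, 0, 0, 0, 0, 0.8]
    - [4, 0.5, 0, 0, 0, 0, 0.8]
    - [5, 0.65, 0, 0, 0, 0, 0.8]
    - [6, 0.75, 0, 0, 0, 0, 0.8]
    - [6.3, 0.8, 0, 0, 0, 0, 0.8]
    - [6.3, 0.8, 0, 0, 0, 0, 0.8]
    - [6.3, 0.8, 0, 0, 0, 0, 0.8]

```text
time_s: 32.05
tool_pos: [0.5242, -0.0222, 0.1296]
orientation: [3.142, 0.259, -3.016]
contact_force: [-0.5, 0.0, -1.5]
opening: 0.0118
```

```bash
python3 - <<'E'
from h import *
np.set_printoptions(precision=4,suppress=True)
s=manip.state();print(s['tool_pos'],s['orientation'],s['contact_force'],s['opening'],s['q'],s['time_s'])
c=snap('scene','a28');crop(c,'a28c',170,160,250,260,6)
c=snap('side','s28');crop(c,'s28c',240,160,330,260,6)
E
```

```text
[ 0.5242 -0.0222  0.1296] [ 3.1416  0.2594 -3.0157] [-0.5309  0.0485 -1.5483] 0.011794618752570811 [-0.6169 -0.0996  0.6119  2.1146  0.0331  0.8513  1.6781] 32.05
```

View pics/a28c.png

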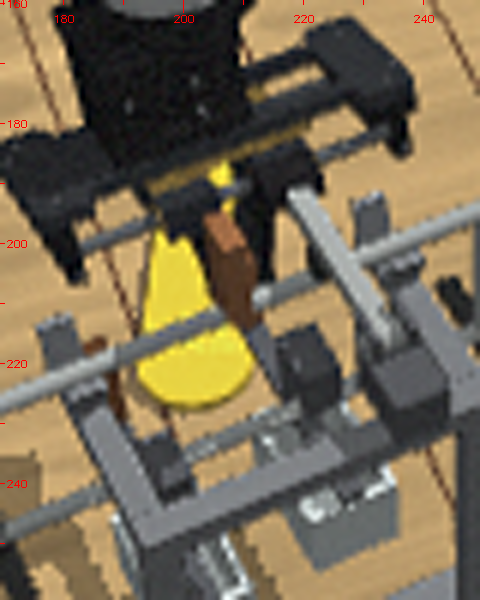

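View pics/s28c.png

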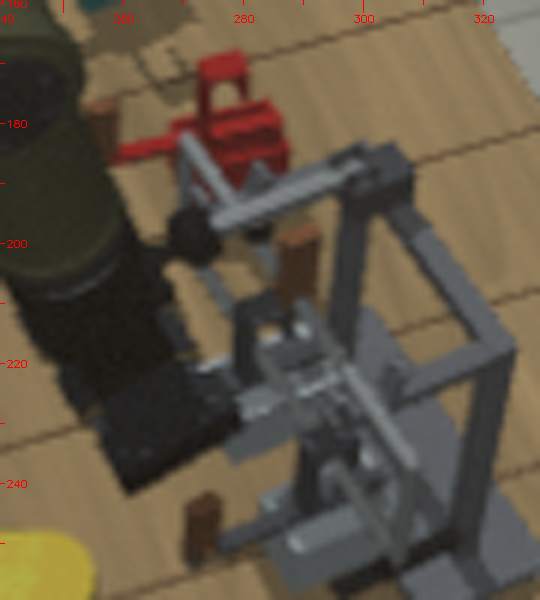

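The crown is above the bar with the bar in the slot. I'll lower it.

>>> move_arm:
  moves:
    - [0, 0, -0.5, 0, 0, 0, 0.8]
    - [0, 0, -1, 0, 0, 0, 0.8]
    - [0, 0, -1.5, 0, 0, 0, 0.8]
    - [0, 0, -2, 0, 0, 0, 0.8]
    - [0, 0, -2.4, 0, 0, 0, 0.8]
    - [0, 0, -2.8, 0, 0, 0, 0.8]
    - [0, 0, -3.1, 0, 0, 0, 0.8]
    - [0, 0, -3.1, 0, 0, 0, 0.8]

```text
time_s: 32.82
tool_pos: [0.5242, -0.0229, 0.0981]
orientation: [-3.142, 0.259, -3.017]
contact_force: [0.1, -0.6, -1.2]
opening: 0.012
```

>>> move_arm:
  moves:
    - [0, 0, -0.1, 0, 0, 0, 0.8]
    - [0, 0, -0.2, 0, 0, 0, 0.8]
    - [0, 0, -0.2, 0, 0, 0, 0.8]

```text
time_s: 33.07
tool_pos: [0.5248, -0.0228, 0.097]
orientation: [3.141, 0.261, -3.017]
contact_force: [-0.7, 0.0, -1.4]
opening: 0.012
```

>>> move_arm:
  moves:
    - [0, 0, -0.1, 0, 0, 0, 0.8]
    - [0, 0, -0.2, 0, 0, 0, 0.8]
    - [0, 0, -0.2, 0, 0, 0, 0.8]

```text
time_s: 33.32
tool_pos: [0.5259, -0.0227, 0.0959]
orientation: [3.141, 0.263, -3.017]
contact_force: [0.1, 0.2, 1.8]
opening: 0.0116
```

```bash
python3 - <<'E'
from h import *
np.set_printoptions(precision=4,suppress=True)
s=manip.state();print(s['tool_pos'],s['contact_force'])
c=snap('scene','a29');crop(c,'a29c',170,160,250,260,6)
c=snap('side','s29');crop(c,'s29c',240,160,330,260,6)
E
```

```text
[ 0.5259 -0.0227  0.0959] [0.0912 0.1708 1.7679]
```

View pics/a29c.png

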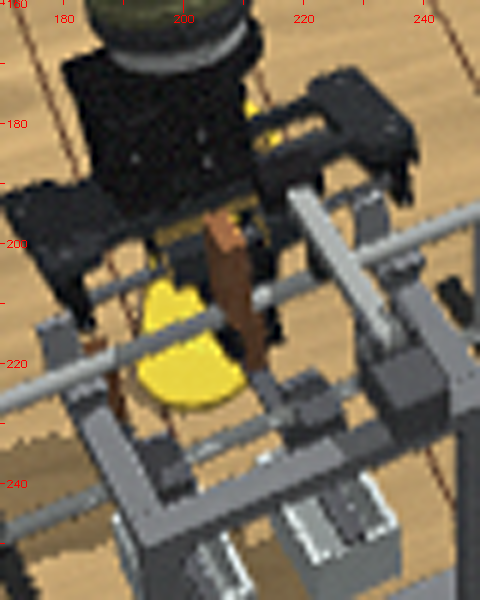

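View pics/s29c.png

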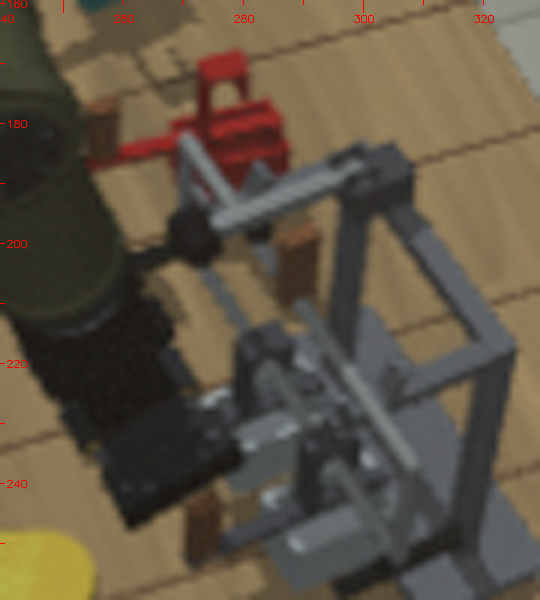

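The load has transferred and both crowns sit on the bar. I'll release and back out.

>>> move_arm:
  moves:
    - [0, 0, 0, 0, 0, 0, 2]
    - [0, 0, 0, 0, 0, 0, 2.8]
    - [0, 0, 0, 0, 0, 0, 2.8]
    - [0, 0, 0, 0, 0, 0, 2.8]
    - [-0.3, 0, 1, 0, 0, 0, 2.8]
    - [-0.8, -0.1, 3, 0, 0, 0, 2.8]
    - [-1.6, -0.2, 5.5, 0, 0, 0, 2.8]
    - [-3.5, -0.4, 7, 0.6, 5, 0, 2.8]
    - [-5, -0.6, 9, -1.2, 10, 0, 2.8]
    - [-6, -0.6, 12, -1.9, 15, 0, 2.8]
    - [-6, 2, 15, -1.9, 15, 0, 2.8]
    - [-6, 6, 18, -1.9, 15, 0, 2.8]

```text
time_s: 34.42
tool_pos: [0.4655, 0.0284, 0.273]
orientation: [-3.14, -0.001, -3.023]
contact_force: [1.4, 1.0, 0.5]
opening: 0.028
```

>>> move_arm:
  moves:
    - [-1, 4, 2, 0, 0, 0, 2.8]
    - [-2, 8, 3, 0, 0, 0, 2.8]
    - [-2, 12, 3, 0, 0, 0, 2.8]
    - [-2, 16, 3, 0, 0, 0, 2.8]
    - [-2, 20, 3, 0, 0, 0, 2.8]
    - [-2, 24, 3, 0, 0, 0, 2.8]
    - [-2, 27, 3, 0, 0, 0, 2.8]
    - [-2, 28, 3, 0, 0, 0, 2.8]
    - [-2, 28, 3, 0, 0, 0, 2.8]
    - [-2, 28, 3, 0, 0, 0, 2.8]

```text
time_s: 35.25
tool_pos: [0.4449, 0.3094, 0.3002]
orientation: [-3.14, -0.003, -3.017]
contact_force: [0.7, -0.8, -0.7]
opening: 0.0278
```

```bash
python3 - <<'E'
from h import *
np.set_printoptions(precision=4,suppress=True)
s=manip.state();print(s['tool_pos'],s['contact_force'],s['q'],s['time_s'])
c=snap('scene','a30');crop(c,'a30c',150,160,260,300,4.3)
cv2.imwrite('pics/a30b.png',cv2.resize(c['img'][:,:,::-1],(800,600),interpolation=cv2.INTER_CUBIC))
c=snap('side','s30');crop(c,'s30c',240,160,340,270,5.4)
E
```

```text
[0.4449 0.3094 0.3002] [ 0.7276 -0.8417 -0.6789] [-0.8971  0.0622  0.2539  1.6036 -0.0157  1.4814  1.053 ] 35.25
```

View pics/a30c.png

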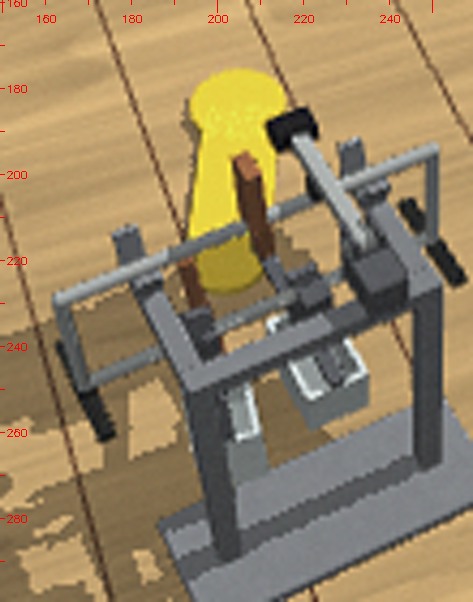

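View pics/s30c.png

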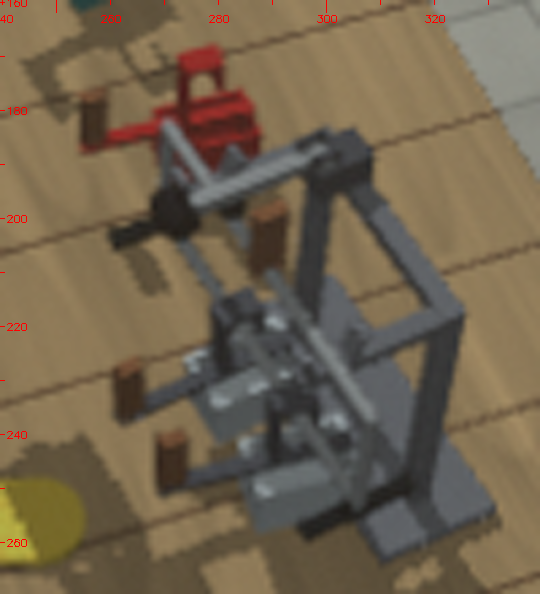

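View pics/a30b.png

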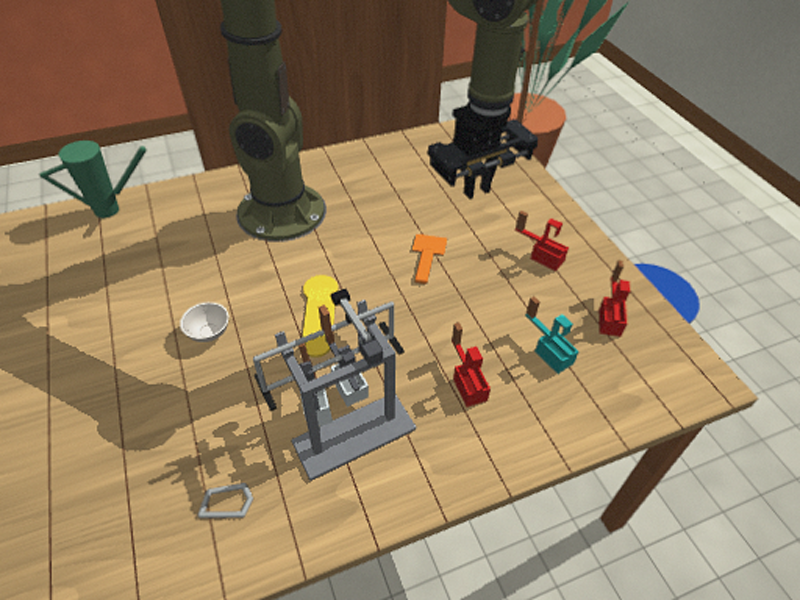

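Both planters hang. Planter 1 looks slightly turned or swaying, so I'll wait and compare pictures to confirm they're at rest.

>>> move_arm:
  moves:
    - [0, 0, 0, 0, 0, 0, 2.8]
    - [0, 0, 0, 0, 0, 0, 2.8]
    - [0, 0, 0, 0, 0, 0, 2.8]
    - [0, 0, 0, 0, 0, 0, 2.8]
    - [0, 0, 0, 0, 0, 0, 2.8]
    - [0, 0, 0, 0, 0, 0, 2.8]
    - [0, 0, 0, 0, 0, 0, 2.8]
    - [0, 0, 0, 0, 0, 0, 2.8]
    - [0, 0, 0, 0, 0, 0, 2.8]
    - [0, 0, 0, 0, 0, 0, 2.8]
    - [0, 0, 0, 0, 0, 0, 2.8]
    - [0, 0, 0, 0, 0, 0, 2.8]

```text
time_s: 36.35
tool_pos: [0.4447, 0.3106, 0.3]
orientation: [-3.141, -0.003, -3.017]
contact_force: [0.3, -0.1, -0.5]
opening: 0.028
```

```bash
python3 - <<'E'
from h import *
np.set_printoptions(precision=4,suppress=True)
p=load('s30')['img'].astype(int);q=load('a30')['img'].astype(int)
L=[]
for i in range(12):
    c=viewer.camera('side');L.append(c['img'].astype(int))
    if i==0: print('vs s30',np.abs(L[0]-p)[160:270,240:340].max(), (np.abs(L[0]-p)[160:270,240:340].max(2)>25).sum())
for i in range(1,12): print((np.abs(L[i]-L[i-1])[160:270,240:340].max(2)>20).sum(),end=' ')
print((np.abs(L[-1]-L[0])[160:270,240:340].max(2)>20).sum())
c=snap('side','s31');crop(c,'s31c',240,160,340,270,5.4)
c=snap('scene','a31');crop(c,'a31c',150,160,260,300,4.3)
print((np.abs(c['img']-q)[160:300,150:260].max(2)>25).sum(),manip.state()['time_s'])
E
```

```text
vs s30 102 631
20 75 236 359 356 307 67 40 263 342 344 409
446 37.05
```

View pics/s31c.png

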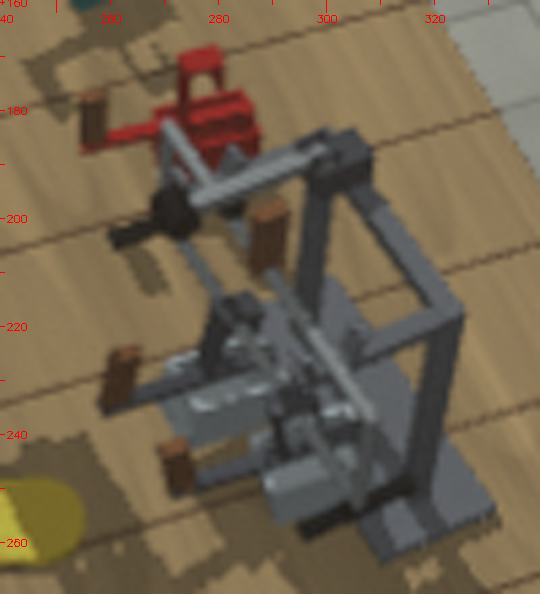

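View pics/a31c.png

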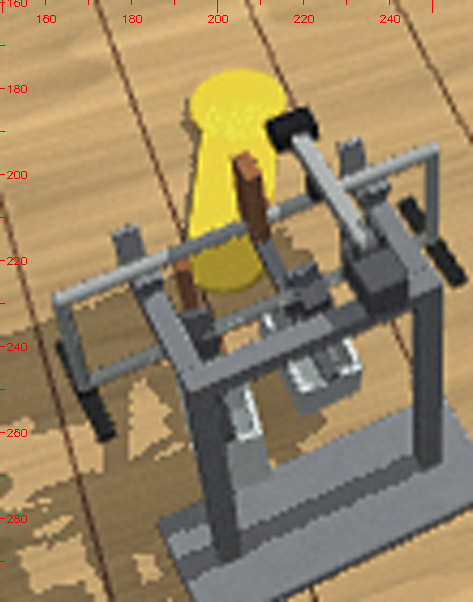

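Both planters are still swinging gently. There's plenty of time, so I'll wait for the motion to die out.

```bash
python3 - <<'E'
from h import *
def amp(n):
    L=[viewer.camera('side')['img'].astype(int)[160:270,240:340] for i in range(n)]
    return max((np.abs(l-L[0]).max(2)>20).sum() for l in L)
for k in range(10):
    print(round(manip.state()['time_s'],1),amp(30))
E
```

```text
37.0 981
38.5 799
40.0 339
41.5 95
43.0 0
44.5 0
46.0 0
47.5 0
49.0 0
50.5 0
```

```bash
python3 - <<'E'
from h import *
c=snap('side','s32');crop(c,'s32c',240,160,340,270,5.4)
c=snap('scene','a32');crop(c,'a32c',150,160,260,300,4.3)
cv2.imwrite('pics/a32b.png',cv2.resize(c['img'][:,:,::-1],(800,600),interpolation=cv2.INTER_CUBIC))
print('knob',two(c,(217.3,189.3),load('s32'),(272.2,198.7)))
E
```

```text
knob (array([ 0.56066559, -0.00681153,  0.24871671]), np.float64(0.0007869837031436049))
```

View pics/s32c.png

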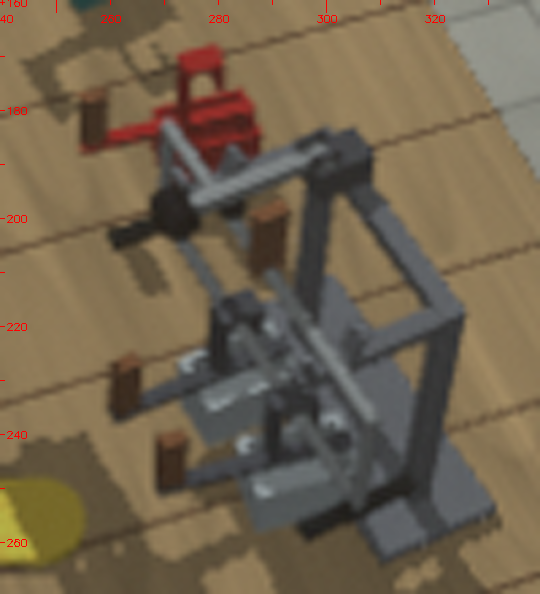

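View pics/a32c.png

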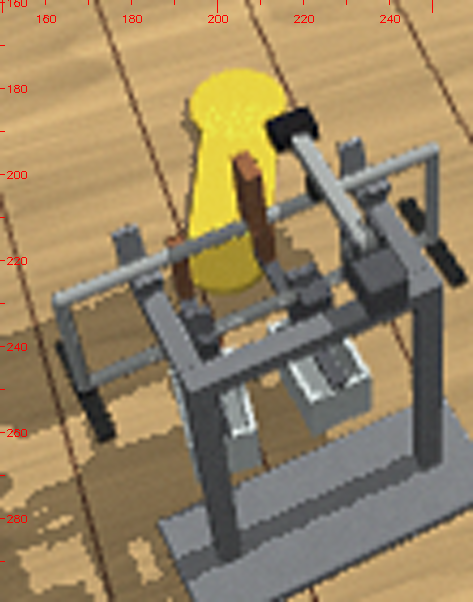

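```bash
python3 - <<'E'
from h import *
print(manip.state()['time_s'],manip.finish_job())
E
```

```text
the job is handed in; nothing more can be done
52.15 None
```

The job is handed in at about 52 s of the 210 s allowed. I opened the clamp to its stop, hung the trapeze by its top bar in both cups and released it, then shut the clamp on the bar. I then hooked both grey planters, the only two present, over the lower bar about 75 mm apart.

**Last checks:**
- **Clamp:** the knob is at z 0.249 m, which is level, so the clamp is shut on the bar.
- **Planters:** after release they swung for about 7 s. From about 43 s they were still in the side view for 9 s, with a clear gap between the trays in the scene view.
- **Other items:** the bowl, scraper, carabiner and insole, as well as the red and turquoise planters, look unmoved in the pictures.
- **Robot:** the arm was well clear and touching nothing. Wrist forces stayed below about 8 N in every reading. Joint 2 came within 0.002 rad of its -0.3 limit once, while backing away from the first planter, without passing it in the readings.

No check failed or disagreed beyond the few millimetres expected from the camera calibration.

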